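Pack the shelved parts cases into the carrier

TASK

Pack the parts cases for a job: first clear the glass jar and the white pot from in front of the rack and stand both upright on the dark board. Then take every case out of the rack, however many there are: tip each one forward by its top edge until it leans on the rest rail, only then grip it at its spine end and lift it out, and stand it upright in a compartment of the wooden carrier, one case to a compartment. Leave the yellow carton and the teal tin where they are.

Things in the scene. Friction and masses are not known exactly. Their poses are not given: they have to be found in the camera images.
- green_case_center (a point): centre (half-way up) of the green parts case: a closed rigid box 88 mm deep (its x) x 40 mm thick (its y) x 160 mm high (its z), 0.28 kg. Its spine with a blank label and two dark catches faces its -x. May be absent; at the start it stands upright in any one of the rack's slots, spine towards the robot, 2 mm of play on either side, so that fingers do not fit beside it.
- blue_case_center (a point): centre (half-way up) of the blue parts case: a closed rigid box 88 mm deep (its x) x 40 mm thick (its y) x 160 mm high (its z), 0.28 kg. Its spine with a blank label and two dark catches faces its -x. May be absent; at the start it stands upright in any one of the rack's slots, spine towards the robot, 2 mm of play on either side, so that fingers do not fit beside it.
- orange_case_center (a point): centre (half-way up) of the orange parts case: a closed rigid box 88 mm deep (its x) x 40 mm thick (its y) x 160 mm high (its z), 0.28 kg. Its spine with a blank label and two dark catches faces its -x. May be absent; at the start it stands upright in any one of the rack's slots, spine towards the robot, 2 mm of play on either side, so that fingers do not fit beside it.
- rack: fixed grey metal file rack; origin: middle of its underside, below the slots' centre. +x away from the robot, open front at -x, y along the row. Three slots 44 mm wide at y = -50, 0, +50 mm between 6 mm dividers (x -46 to +46 mm, top z = 156 mm). Cases stand on its floor at z = 6 mm, centred at x = 0, their tops at z = 166 mm. The rack is open above and behind.
- rack_back (a point): middle of the top of the rack's low back rail, 6 mm thick, at x = 50, y = 0, z = 31 mm in the rack's frame: it stops a case from sliding back. Behind and above it there is free room for fingers.
- rack_rail (a point): middle of the steel rest rail, a 10 mm round bar along y at x = -83, z = 51 mm in the rack's frame. A case whose top is pulled forward turns about its lower front edge (at x = -44 mm, behind a 6 mm high lip), overbalances at about 0.5 rad and then leans by itself on the rail, tilted about 0.7 rad, its top clear in front of the dividers.
- carrier: fixed open wooden carrier, 128 mm (x) x 216 mm (y) x 65 mm high. Origin: middle of its underside. Three compartments in a row along y, centred at y = -70, 0 and +70 mm, each 116 mm (x) x 64 mm (y) clear, floor at z = 6 mm, walls 6 mm thick. One case stands in each, its thickness along the carrier's y.
- board: fixed dark wooden offcut board lying on the bench, 176 mm (x) x 253 mm (y), 13 mm thick. Origin: middle of its underside.
- blue_lid_jar_center (a point): centre (half-way up) of the clear glass jar of small hardware with a blue lid, about 58 mm in diameter, 112 mm high, 0.39 kg; z is its axis. Stands in front of the rack at the start.
- white_pot_center (a point): centre (half-way up) of the low white pot, 62 mm in diameter, 34 mm high, 0.07 kg; z is its axis. Stands in front of the rack at the start.
- fuse_carton: bystander: small yellow carton 56 x 38 x 26 mm, origin at its underside
- teal_tin: bystander: teal tin, 58 mm in diameter, 72 mm high, origin at its underside

How it is judged:
On the way, in this order (a step that is already met when the one before it is completed fails the run):
1. the glass jar and the white pot both stand upright on the board (x of blue_lid_jar_center in the frame of board between -0.088 and 0.088 m and y of blue_lid_jar_center in the frame of board between -0.126 and 0.126 m and z of blue_lid_jar_center in the frame of board between 0.061 and 0.077 m and angle between each of blue_lid_jar_center, white_pot_center's own z axis and vertical below 0.12 rad and x of white_pot_center in the frame of board between -0.088 and 0.088 m and y of white_pot_center in the frame of board between -0.126 and 0.126 m and z of white_pot_center in the frame of board between 0.022 and 0.038 m), for 0.2 s.
2. a case leans forward in the rack, its top tipped out (((angle between green_case_center's own z axis and vertical above 0.45 rad and z of green_case_center in the frame of rack between 0.04 and 0.17 m and x of green_case_center in the frame of rack between -0.12 and 0.03 m) or (angle between blue_case_center's own z axis and vertical above 0.45 rad and z of blue_case_center in the frame of rack between 0.04 and 0.17 m and x of blue_case_center in the frame of rack between -0.12 and 0.03 m) or (angle between orange_case_center's own z axis and vertical above 0.45 rad and z of orange_case_center in the frame of rack between 0.04 and 0.17 m and x of orange_case_center in the frame of rack between -0.12 and 0.03 m))), for 0.2 s.
At the end, for the whole second after the job is handed in: Every case that is present stands upright (within 0.15 rad) on the floor of a compartment of the carrier (centre within its walls, height within 10 mm); glass jar and white pot stand upright (within 0.12 rad) on the board, their centres over it (height within 8 mm) (all of step 1 and x of green_case_center in the frame of carrier between -0.058 and 0.058 m and y of green_case_center in the frame of carrier between -0.102 and 0.102 m and z of green_case_center in the frame of carrier between 0.076 and 0.096 m and angle between each of green_case_center, blue_case_center, orange_case_center's own z axis and vertical below 0.15 rad and x of blue_case_center in the frame of carrier between -0.058 and 0.058 m and y of blue_case_center in the frame of carrier between -0.102 and 0.102 m and z of blue_case_center in the frame of carrier between 0.076 and 0.096 m and x of orange_case_center in the frame of carrier between -0.058 and 0.058 m and y of orange_case_center in the frame of carrier between -0.102 and 0.102 m and z of orange_case_center in the frame of carrier between 0.076 and 0.096 m); the robot touches nothing.
It fails at once if a case is pulled straight up out of its slot without having been tipped forward ((x of green_case_center in the frame of rack between -0.03 and 0.03 m and y of green_case_center in the frame of rack between -0.08 and 0.08 m and z of green_case_center in the frame of rack between 0.116 and 0.2 m and angle between green_case_center's own z axis and vertical below 0.22 rad) or (x of blue_case_center in the frame of rack between -0.03 and 0.03 m and y of blue_case_center in the frame of rack between -0.08 and 0.08 m and z of blue_case_center in the frame of rack between 0.116 and 0.2 m and angle between blue_case_center's own z axis and vertical below 0.22 rad) or (x of orange_case_center in the frame of rack between -0.03 and 0.03 m and y of orange_case_center in the frame of rack between -0.08 and 0.08 m and z of orange_case_center in the frame of rack between 0.116 and 0.2 m and angle between orange_case_center's own z axis and vertical below 0.22 rad)).
It fails at once if the yellow carton is moved by more than 30 mm (distance of fuse_carton from where it was at the start of the episode above 0.03 m).
It fails at once if the teal tin is moved by more than 30 mm (distance of teal_tin from where it was at the start of the episode above 0.03 m).
Of green_case, blue_case, orange_case only 2 to 3 are there at a start; the rules pass over those that are not, and their reading is None.
At some moment in a run one of white_pot may be knocked a few centimetres aside while the robot is not near it.
It also fails if it takes over 208 s, if anything falls off the work surface, if the arm or the gripper's body presses on something with over 40 N, if the wrist force passes 120 N, or if a joint passes its speed limit or range.

ROBOT

A 6-joint arm with a two-finger parallel gripper is mounted at the origin on a cart in front of the work surface, level with it; the furniture and walls round the work are solid. World frame = base frame: x ahead of the robot, y to its left, z up, the work surface at z = 0. Lengths are in m, angles in rad, forces in N, time in s.
With the tool pointing down it reaches from about 0.35 to 0.85 m from the base axis. Payload 8.1 kg.
Tool frame: the origin (TCP) lies midway between the tips of the shut fingers; the grasp point (between the pads) lies 19 mm behind it; z points along the fingers, y is the direction in which the jaws open and shut (so a half turn about z gives the same grasp; the last joint's range is limited). The gripper opens to 93 mm and grips with 3 to 60 N. Pads are 15 mm wide; open, the fingers measure 128 mm over their backs; the gripper's body (75 mm by 188 mm) begins 65 mm behind the grasp point.
Start: joints at [-1.412, 0.13, 1.488, -0, 1.523, -0.085], TCP at [0.145, -0.582, 0.219] pointing down, gripper open.
Joint ranges: [-2.96, 2.96], [-0.89, 2.26], [0.02, 2.5], [-1.34, 4.48], [0, 2.73], [-2.66, 2.66]. Speed limits (rad/s): [2.39, 2.39, 2.79, 3.14, 3.14, 3.14].

INTERFACE

Orientations are given as a rotation vector (axis times angle).
In Python, from plant import robot, optics, ticket gives the robot as it stands.
- The arm moves only by the tool send_rows, never from a script. Its argument "targets" is a list of rows, each a list of 3 entries, a list of its own where there are three numbers: the opening, from -1 (shut) to 1 (fully open), then the shift along the tool's x, y, z in mm, then the turn about the tool's z in rad. A call has 1 to 12 rows; each row shifts and turns the commanded pose from where the row before left it, along the tool's axes as they then stand; what a row does not reach is not made up. A row lasts 1/10 s, in which the tool goes at most 50 mm and 8.59 degrees, less where a joint would pass 70% of its speed; a pose out of reach is approached as far as the arm can. A call with a gripper value outside its range is refused whole. The fingers move at their own pace and stop on an object; "newtons" is the grip in N (left out, the last holds). Time passes only in rows, so rows that do not move let the fingers close. It gives the time, the measured TCP pose, the force and the opening at its end, in the units of the state.
- robot.read_state(): the state, without advancing time (a new reading comes with each control period).
- optics.read_camera(name): name is "scene" or "top" or "wrist"; returns a dict with "color" (420x560x3 uint8, red, green, blue), "K" (3x3 intrinsics, pixels), "position" and "orientation" of the camera in the world. Camera axes: x right, y up, looking along -z (the intrinsics and any distortion apply to the point x, -y, -z); pixel columns grow to the right and rows downward; lengths in m; the calibration is good to about 2 mm. A picture is of the moment at which its call begins. There is no depth.
- ticket.close_job(): hands the job in, once; it reports no verdict.
Trained networks look in the newest picture that a camera, given by its name, has taken for a name from the list of things; names that differ only in an ending like _2 or _b are one class to them, and where a whole thing is asked for, a point or a joint stands for the part that bears it (a point fixed in the world has none). Each returns a list of dicts, best first, with "confidence" (0 to 1); they miss things now and then, are a little off and sometimes report something else, mostly with a low value. They report only what shows in the picture. A call takes as long as a camera call.
- optics.cut_out(camera, name): "region" (420x560 bool, what is visible of it) and "point" ([column, row] in pixels, amid what is visible of it).
The state is a dict: "t": time; "q": joint angles; "dq": joint speeds; "joint_torque": joint torques, N m; "tool_pos": TCP position; "orientation": TCP orientation; "force": force on the tool from outside, world axes, zero at the start; "wrist_torque": the same for the moment, N m; "opening": finger opening in m.
Only numpy, scipy, OpenCV 4.12 (cv2) and the standard library are available. Lean on these libraries where they do the work, as an engineer would, in place of code of your own. Each camera call takes 0.05 s, during which the arm holds its last target.

## Working session

There is one attempt and no reset: what is moved stays moved. The work goes in short steps, Python scripts to look and compute and a tool call to move; the robot and the scene stay as the last step left them, time stands still between calls to the robot, and variables do not carry over. Pictures are saved under pics/ and viewed, and the job is handed in when it is done.

Besides the shell and the picture viewer there is one more tool, called after ">>>" by a JSON object that holds its "fn" and its "kwargs", one argument or row to a line. send_rows: Moves the arm, as the interface text tells. Its arguments: {"type":"object","properties":{"targets":{"type":"array","items":{"type":"array"}},"newtons":{"type":"number"}},"required":["targets"]}

```bash
ls -la; mkdir -p pics
cat > h.py <<'E'
import numpy as np, cv2
from scipy.spatial.transform import Rotation as R
from plant import robot, optics, ticket
E
python3 - <<'E'
from h import *
s=robot.read_state(); print(s)
for n in ["scene","top","wrist"]:
    c=optics.read_camera(n); cv2.imwrite(f"pics/{n}0.png",c["color"][:,:,::-1]); print(n,c["K"],c["position"],c["orientation"],[k for k in c])
E
```

```text
total 12
drwxr-xr-x  3 agent agent 4096 Dec  7 16:03 .
drwxr-xr-x 23 root  root  4096 Dec  7 16:03 ..
drwxr-xr-x  2 agent agent 4096 Dec  7 16:03 pics
{'t': 0.0, 'q': array([-1.41242000e+00,  1.31169415e-01,  1.48929252e+00, -1.30164359e-05,
        1.52300875e+00, -8.53990374e-02]), 'dq': array([ 4.02705987e-04, -9.21761695e-04,  2.50903045e-04,  5.29932324e-04,
        2.29144076e-03, -9.81912491e-05]), 'joint_torque': array([-1.27796618e-03, -5.59857130e+01, -4.91752195e+01,  7.68499472e-02,
        3.57962621e-02, -1.35132364e-04]), 'tool_pos': array([ 0.14474598, -0.58167778,  0.21757527]), 'orientation': array([-3.11642232e+00, -3.81746846e-01,  1.27949545e-04]), 'force': array([-0.02023081, -0.19976485, -0.56488815]), 'wrist_torque': array([-0.03075996, -0.00462603, -0.0039601 ]), 'opening': 0.09349038336930138}
scene [[459.28771018   0.         288.73356615]
 [  0.         459.28771018 205.10615408]
 [  0.           0.           1.        ]] [-0.19216765  0.65742589  0.54185545] [ 0.59623819 -1.19693548 -1.89403472] ['color', 'K', 'position', 'orientation']
top [[516.87031417   0.         281.38338813]
 [  0.         516.87031417 207.03294393]
 [  0.           0.           1.        ]] [0.23404013 0.18060101 1.3563601 ] [ 0.18416636 -0.22503269 -1.73602346] ['color', 'K', 'position', 'orientation']
wrist [[339.69991745   0.         279.52702625]
 [  0.         339.69991745 203.27932963]
 [  0.           0.           1.        ]] [ 0.21327436 -0.5647497   0.38357499] [-0.22029929  0.17449919 -1.31902195] ['color', 'K', 'position', 'orientation']
```

View pics/scene0.png

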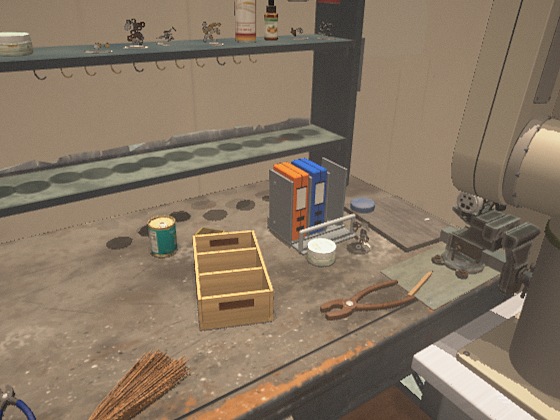

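View pics/top0.png

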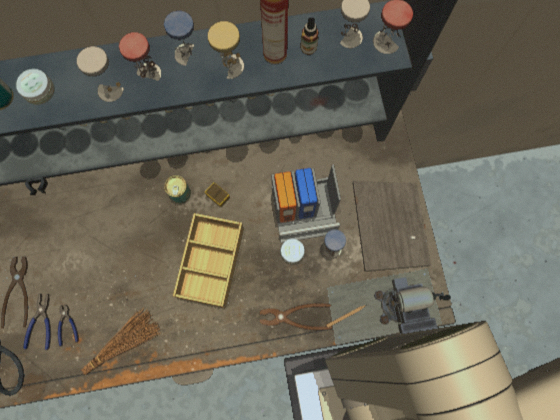

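View pics/wrist0.png

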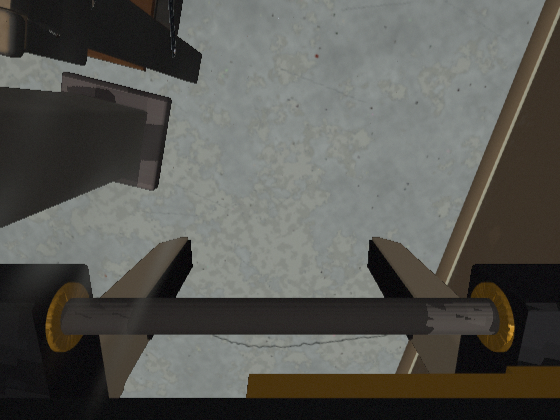

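The scene picture shows orange and blue cases in the rack (about 290,200 and 315,195), with one slot empty. The pot is at (321,251) and the jar lid at (362,205). The top picture shows the board at (391,225), the carrier at (208,261), the tin at (177,190) and the carton at (217,195). The arm is parked to the right of the bench.

```bash
cat >> h.py <<'E'
def snap(n,save=None):
    c=optics.read_camera(n)
    if save: cv2.imwrite(f"pics/{save}.png",c["color"][:,:,::-1])
    return c
def ray(c,p):
    d=np.linalg.inv(c["K"])@np.array([p[0],p[1],1.0]); d=d*[1,-1,-1]
    d=R.from_rotvec(c["orientation"]).apply(d); return np.array(c["position"]),d/np.linalg.norm(d)
def atz(c,p,z):
    o,d=ray(c,p); return o+d*(z-o[2])/d[2]
def tri(rs):
    A=np.zeros((3,3));b=np.zeros(3)
    for o,d in rs:
        P=np.eye(3)-np.outer(d,d);A+=P;b+=P@o
    x=np.linalg.solve(A,b); return x,[np.linalg.norm((np.eye(3)-np.outer(d,d))@(x-o)) for o,d in rs]
def proj(c,X):
    v=R.from_rotvec(c["orientation"]).inv().apply(np.atleast_2d(X)-c["position"])*[1,-1,-1]
    u=v@np.array(c["K"]).T; return u[:,:2]/u[:,2:]
E
python3 - <<'E'
from h import *
cs={n:snap(n) for n in["scene","top"]}
import pickle
out={}
for nm in ["green_case_center","blue_case_center","orange_case_center","rack","rack_rail","rack_back","carrier","board","blue_lid_jar_center","white_pot_center","fuse_carton","teal_tin"]:
    for n in cs:
        for r in optics.cut_out(n,nm)[:2]:
            m=r["region"].astype(np.uint8); out[(n,nm)]=out.get((n,nm),[])+[r]
            ys,xs=np.nonzero(m); print(nm,n,round(r["confidence"],2),np.round(r["point"],1),m.sum(),(xs.min(),xs.max(),ys.min(),ys.max()) if len(xs) else '', np.round(atz(cs[n],r["point"],0),3))
pickle.dump((cs,out),open("d0.pkl","wb"))
for n in cs:
    im=cs[n]["color"][:,:,::-1]
    a=(230,150,220,130) if n=="scene" else (160,150,280,140)
    x,y,w,h=a; cv2.imwrite(f"pics/{n}z.png",cv2.resize(im[y:y+h,x:x+w],None,fx=2.8 if n=="top" else 3.5,fy=2.8 if n=="top" else 3.5,interpolation=cv2.INTER_CUBIC))
E
```

```text
green_case_center scene 0.66 [232.4 278.8] 6571 (np.int64(193), np.int64(273), np.int64(231), np.int64(329)) [0.49  0.306 0.   ]
blue_case_center scene 0.69 [317.9 187.3] 995 (np.int64(293), np.int64(326), np.int64(159), np.int64(232)) [ 0.758 -0.121  0.   ]
blue_case_center scene 0.6 [308.  211.5] 3581 (np.int64(268), np.int64(353), np.int64(159), np.int64(253)) [ 0.649 -0.002  0.   ]
blue_case_center top 0.84 [305.9 192.6] 880 (np.int64(295), np.int64(317), np.int64(168), np.int64(218)) [0.61  0.042 0.   ]
orange_case_center scene 0.65 [297.3 191.5] 1223 (np.int64(273), np.int64(308), np.int64(162), np.int64(240)) [ 0.766 -0.052  0.   ]
orange_case_center top 0.96 [287.8 195.3] 838 (np.int64(274), np.int64(296), np.int64(172), np.int64(221)) [0.611 0.092 0.   ]
rack scene 0.8 [311.1 210.4] 4261 (np.int64(266), np.int64(354), np.int64(158), np.int64(254)) [ 0.65  -0.013  0.   ]
rack scene 0.54 [360.1 212.9] 589 (np.int64(350), np.int64(374), np.int64(198), np.int64(249)) [ 0.57  -0.114  0.   ]
rack top 0.89 [319.8 211.7] 2160 (np.int64(273), np.int64(340), np.int64(168), np.int64(24
[... 1757 characters left out ...]
0.58 [206.5 231.7] 116 (np.int64(198), np.int64(220), np.int64(228), np.int64(234)) [0.691 0.266 0.   ]
fuse_carton top 0.85 [217.4 192.1] 353 (np.int64(205), np.int64(229), np.int64(183), np.int64(207)) [0.654 0.279 0.   ]
teal_tin scene 0.67 [159.9 237.6] 993 (np.int64(148), np.int64(176), np.int64(216), np.int64(256)) [0.723 0.368 0.   ]
teal_tin scene 0.43 [309.4 212. ] 3723 (np.int64(268), np.int64(355), np.int64(159), np.int64(253)) [ 0.645 -0.004  0.   ]
teal_tin top 0.87 [178.  189.2] 480 (np.int64(166), np.int64(190), np.int64(177), np.int64(202)) [0.681 0.384 0.   ]
teal_tin top 0.67 [317.4 213.3] 2362 (np.int64(272), np.int64(340), np.int64(166), np.int64(242)) [0.548 0.022 0.   ]
```

View pics/scenez.png

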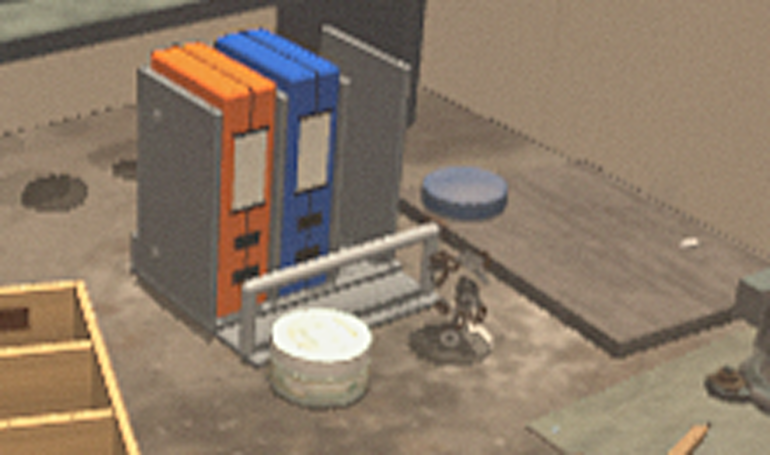

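View pics/topz.png

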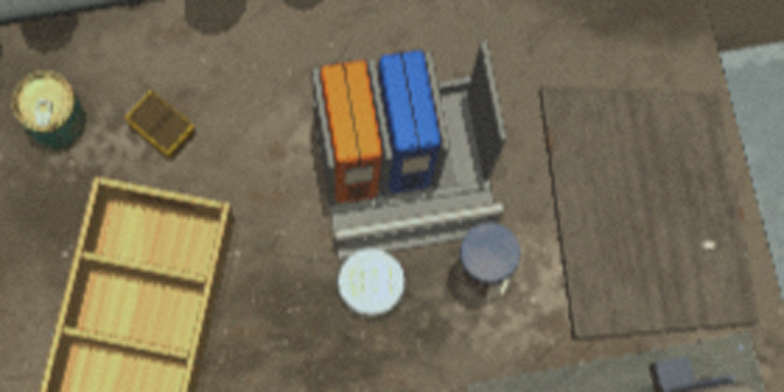

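Orange stands in the +y slot and blue in the middle one; the -y slot is empty, and the "green" report is just the carrier, so there are two cases. Next I fit the poses by matching model silhouettes to the masks in both views.

```bash
cat >> h.py <<'E'
from scipy.optimize import minimize
def hullmask(c,P,sc=4):
    # supersampled hull coverage
    u=proj(c,P); m=np.zeros((420,560),np.uint8)
    h=cv2.convexHull(np.round(u*16).astype(np.int32).reshape(-1,1,2))
    cv2.fillConvexPoly(m,h,255,cv2.LINE_AA,4); return m/255.
def boxp(x,y,yaw,sx,sy,z0,z1,ox=0,oy=0):
    c,s=np.cos(yaw),np.sin(yaw)
    return np.array([[x+c*(ox+a*sx/2)-s*(oy+b*sy/2),y+s*(ox+a*sx/2)+c*(oy+b*sy/2),z] for a in(-1,1) for b in(-1,1) for z in(z0,z1)])
def cylp(x,y,r,z0,z1):
    t=np.linspace(0,2*np.pi,40); return np.array([[x+r*np.cos(a),y+r*np.sin(a),z] for a in t for z in(z0,z1)])
def fit(views,gen,x0,step):
    def cost(p):
        e=0
        for c,m in views:
            h=hullmask(c,gen(p)); e+=1-np.minimum(h,m).sum()/max(np.maximum(h,m).sum(),1)
        return e/len(views)
    sim=np.vstack([x0]+[np.array(x0)+np.eye(len(x0))[i]*step[i] for i in range(len(x0))])
    r=minimize(cost,x0,method="Nelder-Mead",options=dict(initial_simplex=sim,xatol=1e-4,fatol=1e-4,maxiter=400))
    return r.x,r.fun
E
python3 - <<'E'
from h import *
import pickle
cs,out=pickle.load(open("d0.pkl","rb"))
m=lambda n,k:out[(n,k)][0]["region"].astype(float)
def both(k): return [(cs[n],m(n,k)) for n in cs if (n,k) in out]
def run(name,vs,gen,x0,st):
    x,f=fit(vs,gen,x0,st); print(name,np.round(x,4),round(f,3))
    for v in vs:
        if len(vs)>1: xx,ff=fit([v],gen,x,[.005]*len(x)); print("   single",np.round(xx,4),round(ff,3))
run("pot",both("white_pot_center"),lambda p:cylp(p[0],p[1],.031,0,.034),[.46,.10],[.02,.02])
run("jartop",[(cs["top"],m("top","blue_lid_jar_center"))],lambda p:cylp(p[0],p[1],.029,0,.112),[.46,.0],[.02,.02])
run("jar",both("blue_lid_jar_center"),lambda p:cylp(p[0],p[1],.029,0,.112),[.46,.0],[.02,.02])
run("carrier",both("carrier"),lambda p:boxp(p[0],p[1],p[2],.128,.216,0,.065),[.48,.32,-.2],[.02,.02,.2])
run("board",both("board"),lambda p:boxp(p[0],p[1],p[2],.176,.253,0,.013),[.48,-.16,0],[.02,.02,.2])
run("board_t",both("board"),lambda p:boxp(p[0],p[1],p[2],.176,.253,0,.013),[.48,-.16,1.57],[.02,.02,.2])
run("blue",both("blue_case_center"),lambda p:boxp(p[0],p[1],p[2],.088,.04,.006,.166),[.58,.03,0],[.02,.02,.2])
run("orange",both("orange_case_center"),lambda p:boxp(p[0],p[1],p[2],.088,.04,.006,.166),[.58,.08,0],[.02,.02,.2])
run("tin",both("teal_tin"),lambda p:cylp(p[0],p[1],.029,0,.072),[.68,.38],[.02,.02])
run("carton",both("fuse_carton"),lambda p:boxp(p[0],p[1],p[2],.056,.038,0,.026),[.65,.28,.5],[.02,.02,.4])
E
```

```text
pot [0.4544 0.109 ] 0.129
   single [0.4547 0.1086] 0.13
   single [0.4542 0.1085] 0.125
jartop [0.4469 0.008 ] 0.325
jar [0.4498 0.0025] 0.483
   single [ 0.456  -0.0048] 0.633
   single [0.4469 0.0076] 0.325
carrier [0.4664 0.3244 1.1895] 0.048
   single [0.467  0.325  1.1911] 0.057
   single [0.4664 0.3244 1.1895] 0.039
board [ 0.4901 -0.1642  1.4742] 0.174
   single [ 0.4901 -0.1642  1.4751] 0.226
   single [ 0.4901 -0.1642  1.4742] 0.122
board_t [ 0.4894 -0.1645  1.4783] 0.174
   single [ 0.4903 -0.164   1.4782] 0.226
   single [ 0.4896 -0.1644  1.4796] 0.121
blue [ 0.5826  0.0529 -0.1369] 0.385
   single [ 0.6188  0.0222 -0.1655] 0.569
   single [ 0.5822  0.053  -0.1337] 0.172
orange [ 0.5822  0.1048 -0.0699] 0.346
   single [ 0.5794  0.0855 -0.6166] 0.411
   single [ 0.5806  0.1055 -0.066 ] 0.157
tin [0.6681 0.3799] 0.187
   single [0.67   0.3798] 0.152
   single [0.6665 0.3791] 0.22
carton [0.6423 0.28   0.661 ] 0.443
   single [0.6835 0.2552 0.6641] 0.778
   single [0.6423 0.28   0.661 ] 0.09
```

Run:
```python
from h import *
import pickle
cs,out=pickle.load(open("d0.pkl","rb"))
t=cs["top"]; s=cs["scene"]
Z=lambda x,y:(160+x/2.8,150+y/2.8); S=lambda x,y:(230+x/3.5,150+y/3.5)
a=atz(t,Z(338,236),.053);b=atz(t,Z(500,210),.053); print("rail top",a,b,b-a,np.arctan2((a-b)[1],(a-b)[0])-np.pi/2)
a=atz(s,S(250,285),.053);b=atz(s,S(435,231),.053); print("rail scene",a,b,np.arctan2((a-b)[1],(a-b)[0])-np.pi/2)
for nm,p in dict(Ofl=(337,165),Ofr=(381,158),Obl=(322,67),Obr=(366,61),Bfl=(391,157),Bfr=(438,150),Bbl=(379,57),Bbr=(422,52)).items(): print(nm,np.round(atz(t,Z(*p),.166),4))
for nm,p in dict(Obl=(150,52),Ofl=(222,98),Ofr=(275,90),Bfl=(287,80),Bfr=(338,73),Bbl=(215,38)).items(): print("scene",nm,np.round(atz(s,S(*p),.166),4))
# jar lid
print("lid tri",tri([ray(t,Z(490,251)),ray(s,S(464,185))]), tri([ray(t,Z(372,282)),ray(s,S(322,338))]))
print("lid z.112", atz(t,Z(490,251),.112), atz(s,S(464,185),.112))
print("jar base scene",atz(s,S(452,343),0), "case tri Ofl",tri([ray(t,Z(337,165)),ray(s,S(222,98))]),tri([ray(t,Z(438,150)),ray(s,S(338,73))]))
# model overlay of rack
```

```text
rail top [0.49735789 0.1315787  0.053     ] [ 0.49532748 -0.01988062  0.053     ] [-0.00203041 -0.15145932  0.        ] -0.013404847200149783
rail scene [0.4977778  0.13131785 0.053     ] [ 0.49122529 -0.01573449  0.053     ] -0.044529590017166054
Ofl [0.5352 0.1259 0.166 ]
Ofr [0.5347 0.088  0.166 ]
Obl [0.6236 0.1234 0.166 ]
Obr [0.6223 0.085  0.166 ]
Bfl [0.5341 0.0795 0.166 ]
Bfr [0.5332 0.0389 0.166 ]
Bbl [0.624  0.0732 0.166 ]
Bbr [0.6219 0.0357 0.166 ]
scene Obl [0.6187 0.1281 0.166 ]
scene Ofl [0.5323 0.1323 0.166 ]
scene Ofr [0.5258 0.0972 0.166 ]
scene Bfl [0.5349 0.0811 0.166 ]
scene Bfr [0.5275 0.0464 0.166 ]
scene Bbl [0.618  0.0775 0.166 ]
lid tri (array([0.44935341, 0.00478499, 0.10951584]), [np.float64(0.00017568809924772288), np.float64(0.00017568809924780186)]) (array([0.4539031 , 0.10739927, 0.02957343]), [np.float64(0.000181953837582019), np.float64(0.0001819538375821265)])
lid z.112 [0.44905186 0.00525582 0.112     ] [0.44553412 0.00842142 0.112     ]
jar base scene [0.44134331 0.00818996 0.        ] case tri Ofl (array([0.53702076, 0.12697295, 0.16287217]), [np.float64(0.0015730158624388492), np.float64(0.001573015862438832)]) (array([0.53485353, 0.03905774, 0.16179611]), [np.float64(0.0009027297174434294), np.float64(0.0009027297174434639)])
```

Two-view results:
- **Rack:** about (0.579, 0.056), yaw about -0.03. Case tops came out at 0.162 (0.166 expected).
- **Jar:** (0.449, 0.005), lid at 0.110.
- **Pot:** (0.454, 0.108), top at 0.030.
- **Carrier:** (0.466, 0.324), yaw 1.19.
- **Board:** (0.490, -0.164), long side along x.

Before moving I check the shelf and vice heights.

```bash
cat >> h.py <<'E'
def yawof(s): 
    x=R.from_rotvec(s["orientation"]).as_matrix()[:,0]; return np.arctan2(x[1],x[0])
def goto(x,y,z,yaw=None):
    s=robot.read_state(); M=R.from_rotvec(s["orientation"]).as_matrix(); w=yawof(s)
    print("t %.1f pos %s yaw %.3f opening %.4f F %s"%(s["t"],np.round(s["tool_pos"],4),w,s["opening"],np.round(s["force"],1)))
    yw=w if yaw is None else yaw
    # after turn
    ax=np.array([np.cos(yw),np.sin(yw),0]); ay=np.array([np.sin(yw),-np.cos(yw),0])
    d=np.array([x,y,z])-s["tool_pos"]
    print("turn %.3f then shift mm: x %.1f y %.1f z %.1f"%(w-yw,1e3*d@ax,1e3*d@ay,-1e3*d[2]), "tilt",np.round(M[:,2],3))
E
python3 - <<'E'
from h import *
import pickle
cs,out=pickle.load(open("d0.pkl","rb"));t,s=cs["top"],cs["scene"]
# shelf right end front corner (lower shelf)
print("lower shelf corner",tri([ray(t,(387,138)),ray(s,(350,152))]))
print("upper shelf corner",tri([ray(t,(411,62)),ray(s,(360,44))]))
print("vice",tri([ray(t,(415,298)),ray(s,(470,203))]))
goto(.449,.005,.25,-.03)
E
```

```text
lower shelf corner (array([ 0.68734827, -0.17490176,  0.11983855]), [np.float64(0.004686466610248746), np.float64(0.004686466610248766)])
upper shelf corner (array([ 0.72920171, -0.19256686,  0.3986072 ]), [np.float64(0.01210283194873032), np.float64(0.012102831948730254)])
vice (array([ 0.28163406, -0.14246089,  0.14050543]), [np.float64(0.0064576564682350904), np.float64(0.006457656468235081)])
t 1.4 pos [ 0.1449 -0.5823  0.2187] yaw 0.244 opening 0.0931 F [-0.7  0.1  0.3]
turn 0.274 then shift mm: x 286.4 y -596.1 z -31.3 tilt [ 0. -0. -1.]
```

>>> {"fn": "send_rows", "kwargs": {
  "targets": [
    [1, [0, 0, -15], 0.137],
    [1, [0, 0, -16], 0.137],
    [1, [20.5, -42.5, 0], 0],
    [1, [20.5, -42.5, 0], 0],
    [1, [20.5, -42.5, 0], 0],
    [1, [20.5, -42.5, 0], 0],
    [1, [20.5, -42.5, 0], 0],
    [1, [20.5, -42.5, 0], 0],
    [1, [20.5, -42.5, 0], 0],
    [1, [20.5, -42.5, 0], 0],
    [1, [20.5, -42.5, 0], 0],
    [1, [20.5, -42.5, 0], 0]
  ],
  "newtons": 20
}}

```text
t: 2.65
tool_pos: [0.3631, -0.1619, 0.25]
orientation: [3.141, -0.048, 0.002]
force: [0.5, 0.1, 0.8]
opening: 0.093
```

>>> {"fn": "send_rows", "kwargs": {
  "targets": [
    [1, [20, -42.5, 0], 0],
    [1, [20, -42.5, 0], 0],
    [1, [20, -42.5, 0], 0],
    [1, [20, -43, 0], 0],
    [1, [0, 0, 0], 0],
    [1, [0, 0, 0], 0]
  ]
}}

```text
t: 3.25
tool_pos: [0.4477, 0.0053, 0.2495]
orientation: [3.141, -0.042, -0.001]
force: [-0.4, -0.1, -0.1]
opening: 0.093
```

Run:
```python
from h import *
goto(.449,.005,.25,-.03)
c=snap("wrist","w1"); c2=snap("top","t1")
for nm in ["blue_lid_jar_center","white_pot_center"]:
  for r in optics.cut_out("wrist",nm)[:2]: print(nm,r["confidence"],r["point"],atz(c,r["point"],.112 if 'jar' in nm else .034))
print(proj(c,[[.449,.005,.112],[.454,.108,.034]]),c["position"])
```

```text
t 3.2 pos [0.4477 0.0053 0.2495] yaw -0.027 opening 0.0930 F [-0.4 -0.1 -0.1]
turn 0.003 then shift mm: x 1.3 y 0.3 z -0.5 tilt [-0.001 -0.    -1.   ]
blue_lid_jar_center 0.69 [279.3, 188.8] [0.45083532 0.00546598 0.112     ]
white_pot_center 0.61 [190.8, 170.7] [0.45718579 0.10564587 0.034     ]
[[279.86380743 190.74457464]
 [188.99721777 173.53468109]] [0.51835766 0.00343654 0.41532861]
```

View pics/w1.png

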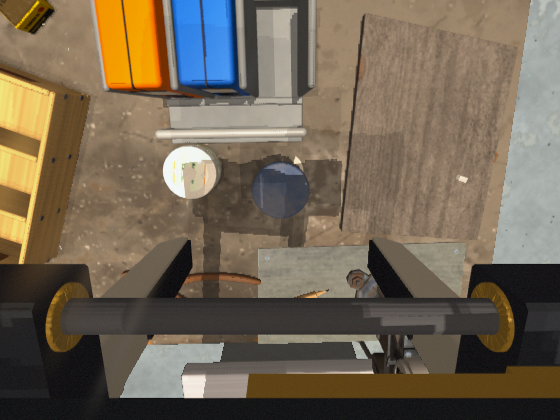

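The wrist view agrees with the estimates to about 2 px: jar lid at (280,190), pot at (191,171), rail from (157,134) to (306,131), board at right. I lower onto the jar.

>>> {"fn": "send_rows", "kwargs": {
  "targets": [
    [1, [2, 0, 40], 0],
    [1, [0, 0, 40], 0],
    [1, [0, 0, 40], 0],
    [1, [0, 0, 40], 0],
    [1, [0, 0, 30], 0],
    [1, [0, 0, 13], 0],
    [1, [0, 0, 0], 0],
    [-1, [0, 0, 0], 0],
    [-1, [0, 0, 0], 0],
    [-1, [0, 0, 0], 0],
    [-1, [0, 0, 0], 0],
    [-1, [0, 0, 0], 0]
  ],
  "newtons": 25
}}

```text
t: 4.65
tool_pos: [0.4502, 0.0041, 0.0473]
orientation: [3.141, -0.047, 0.002]
force: [1.6, -1.5, 1.6]
opening: 0.0582
```

Run:
```python
from h import *
c=snap("wrist")
goto(.56,-.17,.18,-.03)
```

```text
t 4.7 pos [0.4503 0.0041 0.0473] yaw -0.030 opening 0.0580 F [-0.1 -1.4  2.8]
turn 0.000 then shift mm: x 114.9 y 170.8 z -132.7 tilt [ 0.001 -0.001 -1.   ]
```

Opening is 58 mm, so the jar is held. I lift it and carry it to the far half of the board.

>>> {"fn": "send_rows", "kwargs": {
  "targets": [
    [-1, [0, 0, -30], 0],
    [-1, [0, 0, -40], 0],
    [-1, [0, 0, -40], 0],
    [-1, [0, 35, 0], 0],
    [-1, [0, 40, 0], 0],
    [-1, [0, 40, 0], 0],
    [-1, [38, 35, 0], 0],
    [-1, [38, 20, 0], 0],
    [-1, [38, 0, 0], 0],
    [-1, [0, 0, 0], 0],
    [-1, [0, 0, 0], 0]
  ]
}}

```text
t: 5.8
tool_pos: [0.5567, -0.1675, 0.1547]
orientation: [-3.14, 0.047, 0.006]
force: [-0.1, -0.0, -4.5]
opening: 0.0582
```

Run:
```python
from h import *
goto(.56,-.17,.0605,-.03)
c=snap("wrist","w2"); snap("top","t2")
r=optics.cut_out("top","board")[0];
```

```text
t 5.8 pos [ 0.5567 -0.1675  0.1547] yaw -0.030 opening 0.0582 F [-0.1 -0.  -4.5]
turn 0.000 then shift mm: x 3.4 y 2.4 z 94.2 tilt [-0.004  0.001 -1.   ]
```

View pics/w2.png

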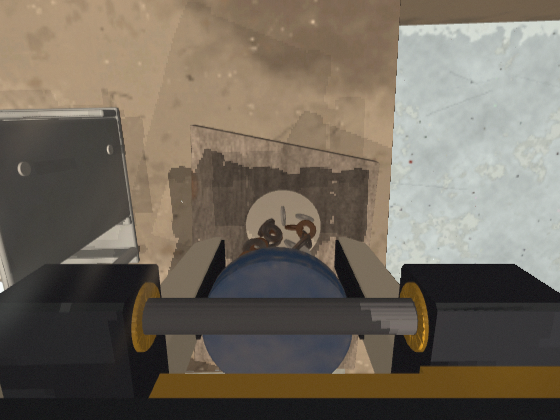

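The jar hangs upright over the board, with the board's far edge from (192,126) to (376,160). I set it down.

>>> {"fn": "send_rows", "kwargs": {
  "targets": [
    [-1, [0, 0, 30], 0],
    [-1, [0, 0, 30], 0],
    [-1, [0, 0, 22], 0],
    [-1, [0, 0, 9], 0],
    [-1, [0, 0, 2], 0],
    [-1, [0, 0, 0], 0],
    [-1, [0, 0, 0], 0]
  ]
}}

```text
t: 6.65
tool_pos: [0.5585, -0.1683, 0.0656]
orientation: [3.14, -0.047, 0.004]
force: [0.3, 0.2, -4.1]
opening: 0.0575
```

>>> {"fn": "send_rows", "kwargs": {
  "targets": [
    [-1, [0, 0, 2], 0],
    [-1, [0, 0, 1.5], 0],
    [-1, [0, 0, 0], 0]
  ]
}}

```text
t: 6.95
tool_pos: [0.5579, -0.1681, 0.0607]
orientation: [3.141, -0.047, 0.002]
force: [-0.4, -0.5, -1.5]
opening: 0.058
```

Most of the weight is off the wrist (-4.1 → -1.5 N), so the jar is on the board. I release, rise, and go to the pot.

>>> {"fn": "send_rows", "kwargs": {
  "targets": [
    [-1, [0, 0, 1], 0],
    [0.2, [0, 0, 0], 0],
    [0.6, [0, 0, 0], 0],
    [1, [0, 0, 0], 0],
    [1, [0, 0, 0], 0],
    [1, [0, 0, 0], 0],
    [1, [0, 0, -30], 0],
    [1, [0, 0, -40], 0],
    [1, [0, 0, -40], 0],
    [1, [0, 0, -40], 0],
    [1, [0, 0, -30], 0]
  ]
}}

```text
t: 8.05
tool_pos: [0.5578, -0.1681, 0.2422]
orientation: [3.14, -0.047, 0.004]
force: [0.9, 0.9, 0.2]
opening: 0.093
```

Run:
```python
from h import *
c=snap("wrist","w3"); t=snap("top","t3")
for n,cc in (("wrist",c),("top",t)):
 for nm in ["blue_lid_jar_center","white_pot_center","board"]:
  for r in optics.cut_out(n,nm)[:1]: print(n,nm,r["confidence"],r["point"],atz(cc,r["point"],.125 if 'jar' in nm else .034))
  if n=="top" and nm=="white_pot_center": print(fit([(t,r["region"].astype(float))],lambda p:cylp(p[0],p[1],.031,0,.034),[.454,.108],[.02,.02]))
goto(.454,.108,.18,-.03)
```

```text
wrist blue_lid_jar_center 0.64 [278.4, 196.9] [ 0.55872663 -0.16727364  0.125     ]
wrist white_pot_center 0.62 [61.4, 256.3] [0.47177331 0.09361529 0.034     ]
wrist board 0.61 [271.8, 228.1] [ 0.49941554 -0.15751187  0.034     ]
top blue_lid_jar_center 0.71 [395.1, 189.8] [ 0.54413328 -0.16536673  0.125     ]
top white_pot_center 0.86 [292.0, 253.3] [0.44678647 0.11091405 0.034     ]
(array([0.45420832, 0.10918005]), np.float64(0.08290291135004568))
top board 0.9 [377.5, 227.7] [ 0.4742383  -0.12172907  0.034     ]
t 8.4 pos [ 0.5564 -0.1675  0.2369] yaw -0.030 opening 0.0931 F [-0.5  0.2 -0.3]
turn -0.000 then shift mm: x -110.6 y -272.3 z 56.9 tilt [-0.003  0.001 -1.   ]
```

View pics/w3.png

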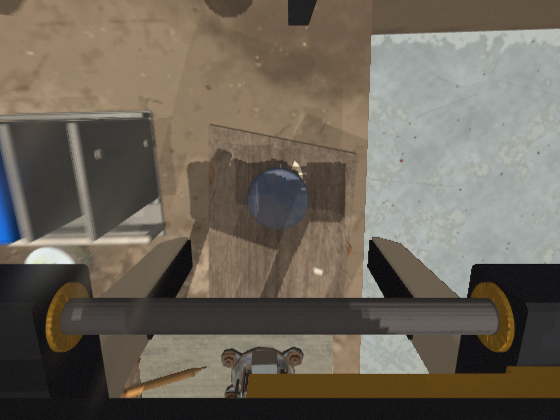

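View pics/t3.png

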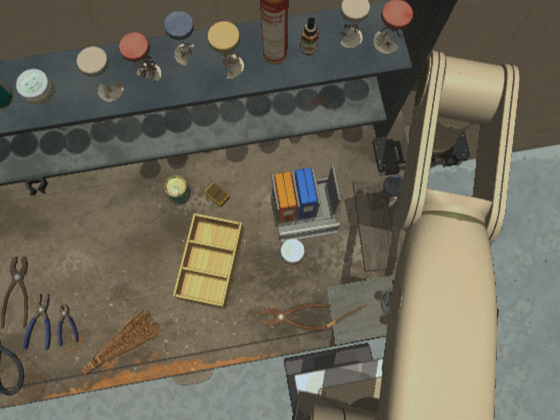

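The jar stands at (0.558, -0.168) on the board; the pot is unmoved at (0.454, 0.109). I go to the pot.

>>> {"fn": "send_rows", "kwargs": {
  "targets": [
    [1, [-30, -35, 0], 0],
    [1, [-27, -40, 0], 0],
    [1, [-27, -40, 0], 0],
    [1, [-27, -40, 0], 0],
    [1, [0, -40, 0], 0],
    [1, [0, -40, 0], 0],
    [1, [0, -38, 20], 0],
    [1, [0, 0, 40], 0],
    [1, [0, 0, 0], 0]
  ]
}}

```text
t: 9.35
tool_pos: [0.4502, 0.1089, 0.1727]
orientation: [3.14, -0.043, -0.017]
force: [-1.1, -0.1, -0.2]
opening: 0.0932
```

Run:
```python
from h import *
goto(.454,.1085,.006,-.03)
c=snap("wrist","w4")
for nm in ["white_pot_center"]:
  for r in optics.cut_out("wrist",nm)[:1]: print(nm,r["confidence"],r["point"],atz(c,r["point"],.034))
print(fit([(c,r["region"].astype(float))],lambda p:cylp(p[0],p[1],.031,0,.034),[.454,.108],[.02,.02]))
```

```text
t 9.3 pos [0.4502 0.1089 0.1727] yaw -0.028 opening 0.0932 F [-1.1 -0.1 -0.2]
turn 0.002 then shift mm: x 3.8 y 0.2 z 166.7 tilt [-0.011 -0.001 -1.   ]
white_pot_center 0.85 [278.3, 183.1] [0.45697564 0.10955432 0.034     ]
(array([0.45534573, 0.10821412]), np.float64(0.053509024484783896))
```

View pics/w4.png

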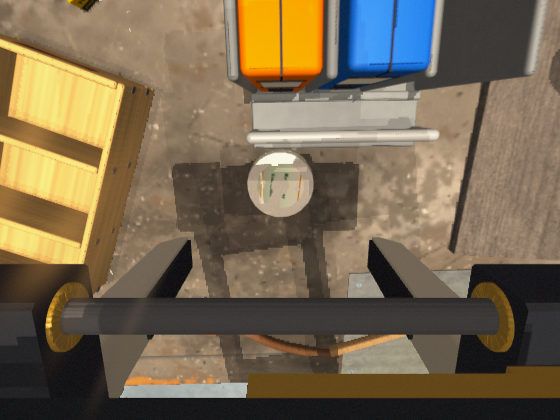

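The pot sits centred between the fingers at (280,184). I descend and grip.

>>> {"fn": "send_rows", "kwargs": {
  "targets": [
    [1, [2, 0, 40], 0],
    [1, [0, 0, 40], 0],
    [1, [0, 0, 40], 0],
    [1, [0, 0, 30], 0],
    [1, [0, 0, 12], 0],
    [1, [0, 0, 2], 0],
    [1, [0, 0, 0], 0],
    [-1, [0, 0, 0], 0],
    [-1, [0, 0, 0], 0],
    [-1, [0, 0, 0], 0],
    [-1, [0, 0, 0], 0],
    [-1, [0, 0, 0], 0]
  ],
  "newtons": 15
}}

```text
t: 10.65
tool_pos: [0.4569, 0.1083, 0.0156]
orientation: [-3.141, 0.047, -0.001]
force: [-0.9, -0.0, 2.9]
opening: 0.0616
```

Run:
```python
from h import *
goto(.46,-.16,.12,-.03)
```

```text
t 10.7 pos [0.4569 0.1083 0.0156] yaw -0.030 opening 0.0616 F [-0.9 -0.   2.9]
turn -0.000 then shift mm: x 11.1 y 268.1 z -104.4 tilt [ 0.001  0.    -1.   ]
```

The grip came out higher than intended (TCP 0.0156), so I regrip 9 mm lower.

>>> {"fn": "send_rows", "kwargs": {
  "targets": [
    [1, [0, 0, 0], 0],
    [1, [0, 0, 0], 0],
    [1, [0, 0, 5], 0],
    [1, [0, 0, 4], 0],
    [1, [0, 0, 0], 0],
    [-1, [0, 0, 0], 0],
    [-1, [0, 0, 0], 0],
    [-1, [0, 0, 0], 0],
    [-1, [0, 0, 0], 0],
    [-1, [0, 0, 0], 0]
  ],
  "newtons": 15
}}

```text
t: 11.65
tool_pos: [0.4568, 0.1083, 0.0063]
orientation: [-3.141, 0.047, -0.0]
force: [0.1, -0.1, 0.5]
opening: 0.0614
```

Run:
```python
from h import *
goto(.46,-.16,.12,-.03)
```

```text
t 11.7 pos [0.4568 0.1083 0.0063] yaw -0.030 opening 0.0614 F [ 0.1 -0.1  0.5]
turn -0.000 then shift mm: x 11.3 y 268.1 z -113.7 tilt [ 0.  0. -1.]
```

>>> {"fn": "send_rows", "kwargs": {
  "targets": [
    [-1, [0, 0, -35], 0],
    [-1, [0, 0, -40], 0],
    [-1, [0, 0, -40], 0],
    [-1, [2, 40, 0], 0],
    [-1, [2, 45, 0], 0],
    [-1, [2, 45, 0], 0],
    [-1, [2, 45, 0], 0],
    [-1, [2, 45, 0], 0],
    [-1, [2, 48, 0], 0],
    [-1, [0, 0, 30], 0],
    [-1, [0, 0, 30], 0],
    [-1, [0, 0, 0], 0]
  ]
}}

```text
t: 12.85
tool_pos: [0.4569, -0.1589, 0.0568]
orientation: [-3.138, 0.049, 0.011]
force: [-0.1, 0.3, -0.6]
opening: 0.0614
```

Run:
```python
from h import *
c=snap("wrist","w5")
goto(.46,-.16,.0195,-.03)
```

```text
t 12.9 pos [ 0.4584 -0.1592  0.0592] yaw -0.031 opening 0.0619 F [-0.   0.3 -0.1]
turn -0.001 then shift mm: x 1.7 y 0.8 z 39.7 tilt [-0.005  0.002 -1.   ]
```

View pics/w5.png

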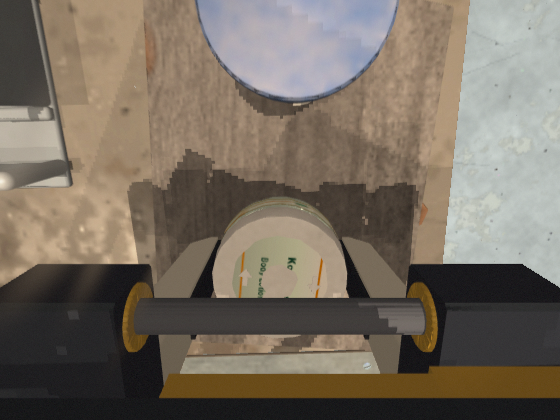

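The pot hangs over the near half of the board at (280,265), clear of the jar at (297,50). I lower it.

>>> {"fn": "send_rows", "kwargs": {
  "targets": [
    [-1, [0, 0, 20], 0],
    [-1, [0, 0, 12], 0],
    [-1, [0, 0, 4], 0],
    [-1, [0, 0, 2], 0],
    [-1, [0, 0, 0], 0],
    [-1, [0, 0, 0], 0]
  ]
}}

```text
t: 13.5
tool_pos: [0.4611, -0.1602, 0.0239]
orientation: [3.141, -0.047, 0.002]
force: [0.1, 0.4, -1.0]
opening: 0.0615
```

>>> {"fn": "send_rows", "kwargs": {
  "targets": [
    [-1, [0, 0, 2], 0],
    [-1, [0, 0, 2], 0],
    [-1, [0, 0, 0], 0]
  ]
}}

```text
t: 13.8
tool_pos: [0.4607, -0.1601, 0.0192]
orientation: [3.141, -0.047, 0.001]
force: [0.7, -0.8, 0.6]
opening: 0.0614
```

>>> {"fn": "send_rows", "kwargs": {
  "targets": [
    [0.2, [0, 0, 0], 0],
    [0.6, [0, 0, 0], 0],
    [1, [0, 0, 0], 0],
    [1, [0, 0, 0], 0],
    [1, [0, 0, 0], 0],
    [1, [0, 0, -30], 0],
    [1, [0, 0, -40], 0],
    [1, [0, 0, -45], 0],
    [1, [0, 0, -45], 0],
    [1, [0, 0, -45], 0],
    [1, [0, 0, 0], 0],
    [1, [0, 0, 0], 0]
  ]
}}

```text
t: 15.0
tool_pos: [0.4614, -0.1604, 0.2256]
orientation: [3.14, -0.047, 0.005]
force: [-0.5, 1.1, -1.0]
opening: 0.0929
```

Run:
```python
from h import *
c=snap("wrist","w6"); s=snap("scene","s6")
for n,cc in (("wrist",c),("scene",s)):
 for nm,h in (("blue_lid_jar_center",.125),("white_pot_center",.047)):
  for r in optics.cut_out(n,nm)[:1]: print(n,nm,r["confidence"],r["point"],atz(cc,r["point"],h))
goto(.57,.06,.28,-.03)
```

```text
wrist blue_lid_jar_center 0.87 [281.0, 77.0] [ 0.55756504 -0.16450156  0.125     ]
wrist white_pot_center 0.79 [278.4, 185.3] [ 0.45975219 -0.15934925  0.047     ]
scene blue_lid_jar_center 0.93 [378.3, 183.3] [ 0.48396815 -0.07472607  0.125     ]
scene white_pot_center 0.94 [405.0, 213.8] [ 0.44367664 -0.13541263  0.047     ]
t 15.3 pos [ 0.4597 -0.1596  0.2225] yaw -0.030 opening 0.0930 F [ 0.1 -0.9  0.7]
turn -0.000 then shift mm: x 103.6 y -222.8 z -57.5 tilt [-0.003  0.001 -1.   ]
```

View pics/w6.png

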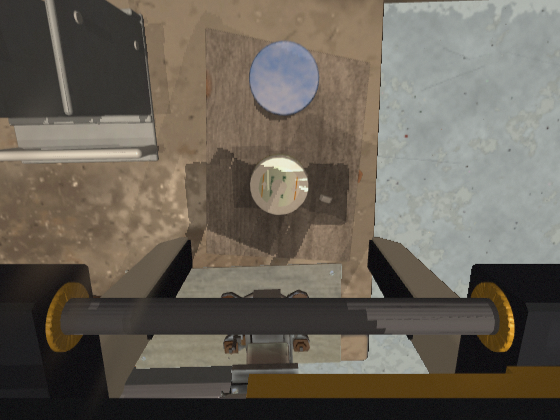

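View pics/s6.png

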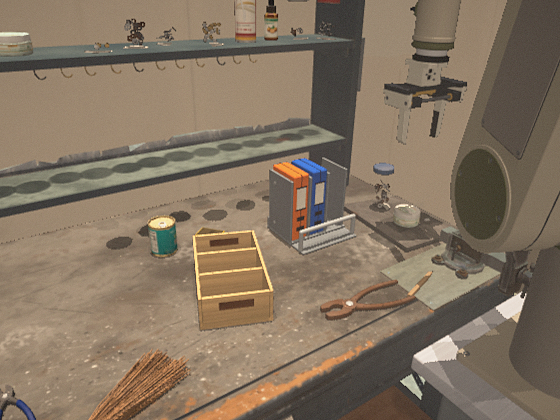

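Step 1 looks done: pot (279,185) and jar (284,78) are both upright on the board. I move above the rack front to refine its pose.

>>> {"fn": "send_rows", "kwargs": {
  "targets": [
    [1, [0, 0, -45], 0],
    [1, [10, -45, -20], 0],
    [1, [10, -46, 0], 0],
    [1, [10, -46, 0], 0],
    [1, [10, -46, 0], 0],
    [1, [10, -46, 0], 0],
    [-1, [0, 0, 0], 0],
    [-1, [0, 0, 0], 0]
  ]
}}

```text
t: 16.1
tool_pos: [0.517, 0.0682, 0.288]
orientation: [3.141, -0.043, -0.003]
force: [0.3, -0.7, 0.9]
opening: 0.081
```

Run:
```python
from h import *
import pickle
c=snap("wrist","w7"); o={}
for nm in ["blue_case_center","orange_case_center","rack"]:
  r=optics.cut_out("wrist",nm)[0]; o[nm]=r; print(nm,r["confidence"],r["point"])
pickle.dump((c,o),open("d7.pkl","wb"))
for nm in ["blue_case_center","orange_case_center"]:
  print(nm,fit([(c,o[nm]["region"].astype(float))],lambda p:boxp(p[0],p[1],p[2],.088,.04,.12,.166),[.58,.055 if 'bl' in nm else .105,-.03],[.01,.01,.1]))
im=c["color"][:,:,::-1].copy()
for x,y in ((0,0),(0,.05)):
  P=boxp(.579,.056,-.03,.088,.04,.166,.166,x,y)
  for u in proj(c,P): cv2.circle(im,tuple(int(v) for v in np.round(u)),2,(0,255,0),-1)
c_,s_=np.cos(-.03),np.sin(-.03)
for y in (-.075,.075):
  u=proj(c,[[.579-.083*c_-y*s_,.056-.083*s_+y*c_,.056]])[0]; cv2.circle(im,tuple(int(v) for v in np.round(u)),2,(0,0,255),-1)
cv2.imwrite("pics/w7o.png",im)
goto(.57,.06,.28,-.03)
```

```text
blue_case_center 0.76 [293.1, 115.9]
orange_case_center 0.37 [80.4, 199.8]
rack 0.69 [332.6, 132.6]
blue_case_center (array([ 0.58131541,  0.05405301, -0.00792328]), np.float64(0.07468380786398465))
orange_case_center (array([ 0.58 ,  0.105, -0.03 ]), np.float64(1.0))
t 16.3 pos [0.5172 0.0659 0.2888] yaw -0.032 opening 0.0658 F [-0.7  0.3 -0.1]
turn -0.002 then shift mm: x 52.9 y 4.3 z 8.8 tilt [-0. -0. -1.]
```

View pics/w7o.png

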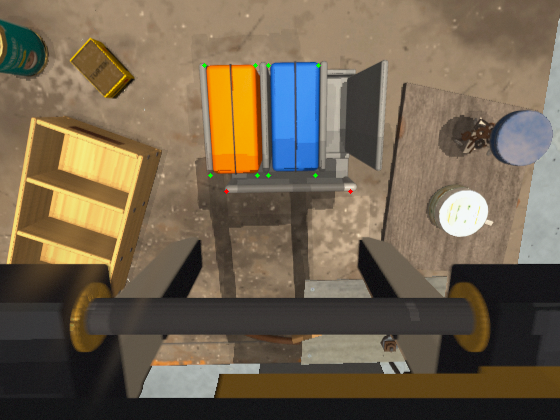

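Run:
```python
from h import *
t=snap("top","t8"); s=snap("scene")
for p in ((290,82),(380,67),(200,93)): print(p,atz(t,p,.4))
for p in ((290,152),(200,160)): print(p,atz(t,p,.12))
goto(.652,.105,.26,-.025)
```

```text
(290, 82) [0.73597323 0.07052077 0.4       ]
(380, 67) [ 0.73729843 -0.11810759  0.4       ]
(200, 93) [0.74347248 0.25470473 0.4       ]
(290, 152) [0.68973516 0.07352591 0.12      ]
(200, 160) [0.70823889 0.3017175  0.12      ]
t 16.4 pos [0.5173 0.066  0.2891] yaw -0.032 opening 0.0574 F [ 0.1 -0.4  0.4]
turn -0.007 then shift mm: x 133.6 y -42.4 z 29.1 tilt [ 0. -0. -1.]
```

View pics/t8.png

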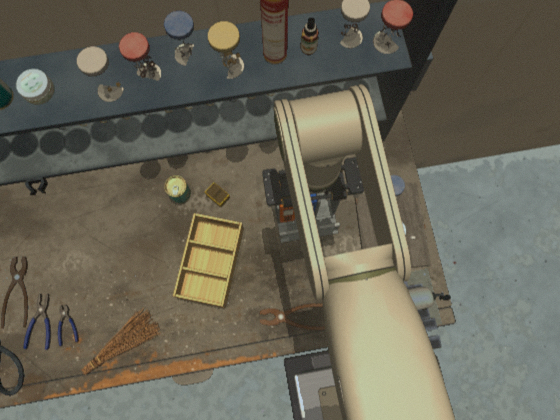

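Run:
```python
from h import *
s=snap("scene","s8")
t=snap("top")
s_=robot.read_state(); print(s_["q"])
for z in (.3,.4,.5,.55,.6,.65,.7,.75,.8): print(z,proj(s,[[.517,.066,z]])[0],atz(t,(320,92),z)[:2])
```

```text
[ 2.90736090e-02 -1.01801685e-01  1.59523406e+00 -2.90895563e-05
  1.64781530e+00  1.63174051e+00]
0.3 [326.42170662 113.0404117 ] [ 0.75242199 -0.00282323]
0.4 [329.61550533  62.11592195] [0.70334954 0.01454057]
0.5 [333.14290937   5.87216107] [0.65427708 0.03190437]
0.55 [335.04848564 -24.5118763 ] [0.62974085 0.04058627]
0.6 [337.05906873 -56.57022653] [0.60520462 0.04926817]
0.65 [339.18358414 -90.44520535] [0.58066839 0.05795007]
0.7 [ 341.43199847 -126.29572778] [0.55613216 0.06663197]
0.75 [ 343.81547567 -164.29980102] [0.53159593 0.07531386]
0.8 [ 346.34656247 -204.65748033] [0.5070597  0.08399576]
```

View pics/s8.png

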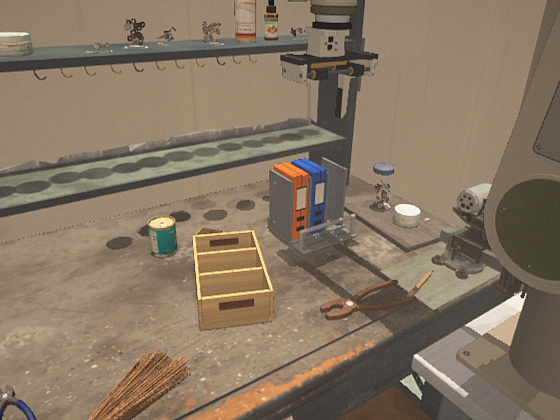

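The space above the rack is clear and the upper shelf's front is at x = 0.736. I go behind the orange case with shut fingers.

>>> {"fn": "send_rows", "kwargs": {
  "targets": [
    [-1, [32, -10, 0], 0],
    [-1, [32, -10, 0], 0],
    [-1, [32, -10, 0], 0],
    [-1, [32, -10, 0], 0],
    [-1, [0, 0, 25], 0],
    [-1, [0, 0, 0], 0],
    [-1, [0, 0, 0], 0]
  ]
}}

```text
t: 17.2
tool_pos: [0.6457, 0.1028, 0.2634]
orientation: [3.141, -0.048, -0.004]
force: [0.8, 0.0, 0.8]
opening: 0.0008
```

Run:
```python
from h import *
goto(.646,.105,.16,-.03)
snap("scene","s9"); snap("top","t9")
c=snap("wrist","w9")
```

```text
t 17.2 pos [0.6457 0.1028 0.2634] yaw -0.031 opening 0.0008 F [0.8 0.  0.8]
turn -0.001 then shift mm: x 0.2 y -2.2 z 103.4 tilt [-0.002 -0.    -1.   ]
```

View pics/s9.png

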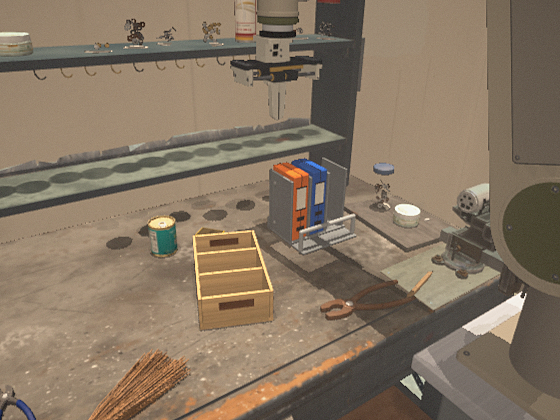

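View pics/t9.png

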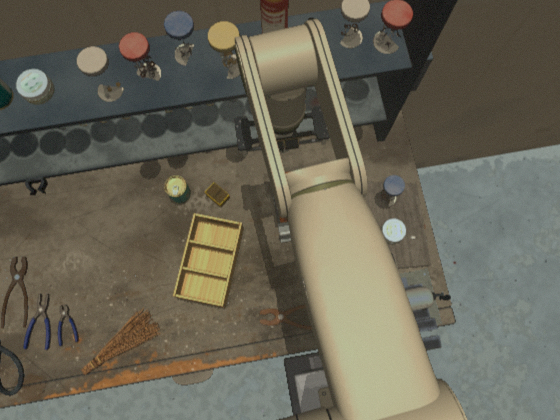

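Run:
```python
from h import *
t=snap("top")
T8=np.array([.5172,.066,.2889]);T9=np.array([.6457,.1028,.2634])
for p8,p9 in (((320,92),(280,30)),((330,160),(290,92)),((281,102),(243,40)),((366,88),(318,26))):
    o,d=ray(t,p8);o2,d2=ray(t,p9)
    print(tri([(o-T8,d),(o2-T9,d2)]))
for p in ((235,68),(275,58),(215,50)): print(p,atz(t,p,.4))
```

```text
(array([ 0.05595689, -0.00538487,  0.37639813]), [np.float64(9.193786601893176e-06), np.float64(9.193786601885627e-06)])
(array([-0.04416118, -0.00256063,  0.35974412]), [np.float64(0.001004400721213762), np.float64(0.0010044007212137748)])
(array([0.05285814, 0.05387808, 0.37013411]), [np.float64(0.0007047543548830098), np.float64(0.0007047543548830163)])
(array([ 0.03306981, -0.06167298,  0.40929121]), [np.float64(0.0028254515598081834), np.float64(0.002825451559808229)])
(235, 68) [0.7868609  0.17619716 0.4       ]
(275, 58) [0.79522407 0.09124587 0.4       ]
(215, 50) [0.83512879 0.21072398 0.4       ]
```

The wrist knuckle reaches only 56 mm ahead of the tool, so it is clear. I descend behind the orange case and pull forward in small steps.

>>> {"fn": "send_rows", "kwargs": {
  "targets": [
    [-1, [1, -2, 40], 0],
    [-1, [0, 0, 40], 0],
    [-1, [0, 0, 22], 0],
    [-1, [0, 0, 0], 0],
    [-1, [0, 0, 0], 0]
  ]
}}

```text
t: 17.9
tool_pos: [0.6478, 0.1053, 0.1636]
orientation: [-3.141, 0.047, -0.002]
force: [-0.2, -0.2, 0.6]
opening: 0.0003
```

Run:
```python
from h import *
goto(.646,.105,.158,-.03)
s=snap("scene","s10"); t=snap("top")
im=s["color"][140:280,230:400,::-1]; cv2.imwrite("pics/s10z.png",cv2.resize(im,None,fx=4,fy=4,interpolation=cv2.INTER_CUBIC))
```

```text
t 17.9 pos [0.6478 0.1053 0.1636] yaw -0.030 opening 0.0003 F [-0.2 -0.2  0.6]
turn -0.000 then shift mm: x -1.8 y 0.3 z 5.6 tilt [ 0.001  0.    -1.   ]
```

View pics/s10z.png

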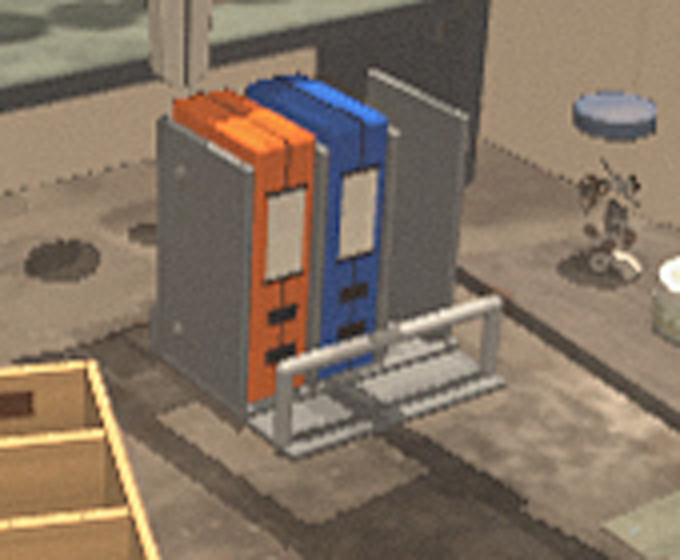

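The finger tip is behind and just above the orange case's top edge at (185,90). It needs about 7 mm lower, then the pull.

>>> {"fn": "send_rows", "kwargs": {
  "targets": [
    [-1, [0, 0, 6], 0],
    [-1, [0, 0, 0], 0],
    [-1, [-10, 0, 0], 0],
    [-1, [-8, 0, 0], 0],
    [-1, [-8, 0, 0], 0],
    [-1, [-8, 0, 0], 0],
    [-1, [0, 0, 0], 0]
  ]
}}

```text
t: 18.7
tool_pos: [0.6127, 0.1064, 0.1562]
orientation: [-3.141, 0.047, 0.0]
force: [1.2, -0.6, 0.1]
opening: 0.0007
```

Run:
```python
from h import *
goto(.646,.105,.158,-.03)
s=snap("scene","s10"); t=snap("top")
im=s["color"][140:280,230:400,::-1]; cv2.imwrite("pics/s11z.png",cv2.resize(im,None,fx=4,fy=4,interpolation=cv2.INTER_CUBIC))
```

```text
t 18.7 pos [0.6127 0.1064 0.1562] yaw -0.030 opening 0.0007 F [ 1.2 -0.6  0.1]
turn 0.000 then shift mm: x 33.4 y 0.4 z -1.8 tilt [-0.  0. -1.]
```

View pics/s11z.png

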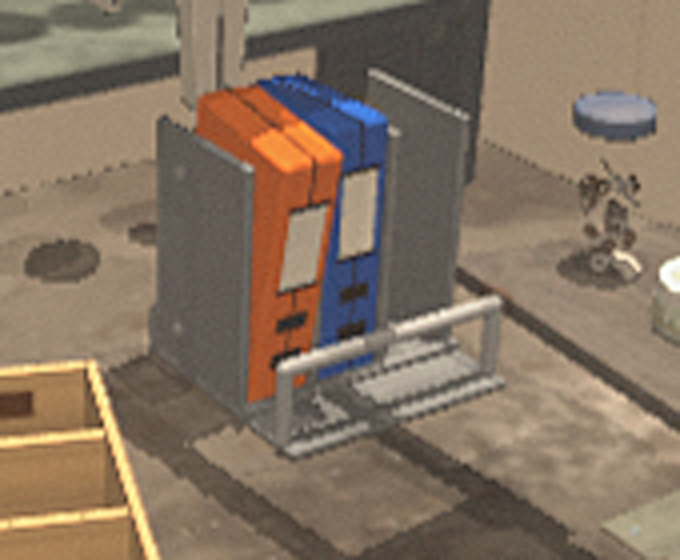

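The orange case is tilting forward with little force (1.2 N). I continue past the balance point.

>>> {"fn": "send_rows", "kwargs": {
  "targets": [
    [-1, [-8, 0, 0], 0],
    [-1, [-8, 0, 0], 0],
    [-1, [-8, 0, 0], 0],
    [-1, [-8, 0, 0], 0],
    [-1, [-8, 0, 0], 0],
    [-1, [-6, 0, 0], 0],
    [-1, [-6, 0, 0], 0],
    [-1, [-6, 0, 0], 0],
    [-1, [0, 0, 0], 0],
    [-1, [0, 0, 0], 0],
    [-1, [0, 0, 0], 0]
  ]
}}

```text
t: 19.9
tool_pos: [0.5558, 0.108, 0.1561]
orientation: [3.141, -0.047, 0.0]
force: [-0.9, 0.3, -0.3]
opening: 0.0006
```

Run:
```python
from h import *
goto(.646,.105,.158,-.03)
s=snap("scene","s10"); t=snap("top")
im=s["color"][140:280,230:400,::-1]; cv2.imwrite("pics/s12z.png",cv2.resize(im,None,fx=4,fy=4,interpolation=cv2.INTER_CUBIC))
```

```text
t 19.9 pos [0.5558 0.108  0.1561] yaw -0.030 opening 0.0006 F [-0.9  0.3 -0.3]
turn -0.000 then shift mm: x 90.2 y 0.3 z -1.9 tilt [ 0. -0. -1.]
```

View pics/s12z.png

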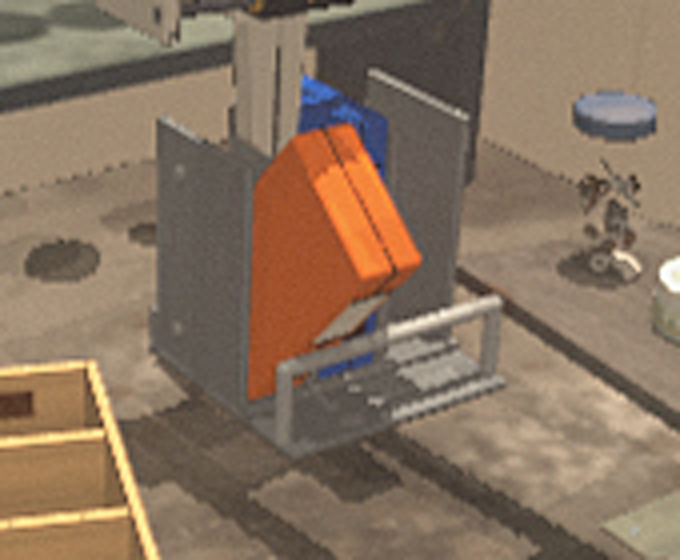

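The orange case leans at about 0.7 rad on the rail. I rise and look from the front with the wrist camera.

>>> {"fn": "send_rows", "kwargs": {
  "targets": [
    [-1, [0, 0, -40], 0],
    [-1, [0, 0, -45], 0],
    [-1, [0, 0, -45], 0],
    [1, [-35, 0, -10], 0],
    [1, [-35, 0, 0], 0],
    [1, [-5, 0, 0], 0],
    [1, [0, 0, 0], 0],
    [1, [0, 0, 0], 0]
  ]
}}

```text
t: 20.8
tool_pos: [0.4813, 0.1103, 0.296]
orientation: [-3.141, 0.048, -0.001]
force: [-0.4, -0.1, -0.5]
opening: 0.036
```

Run:
```python
from h import *
c=snap("wrist","w13"); s=snap("scene","s13");t=snap("top","t13")
ms={}
for n,cc in (("wrist",c),("scene",s),("top",t)):
  for r in optics.cut_out(n,"orange_case_center")[:1]: print(n,r["confidence"],r["point"],r["region"].sum()); ms[n]=(cc,r["region"].astype(float))
def leaned(p): # rack x,y, tilt (rack yaw -.03)
    X,Y,th=p; P=[]
    for u in(0,.16):
      for v in(0,.088):
        for w in(-.02,.02):
          x=-.044-u*np.sin(th)+v*np.cos(th); z=.006+u*np.cos(th)+v*np.sin(th)
          yw=-.03; P.append([X+x*np.cos(yw)-w*np.sin(yw),Y+x*np.sin(yw)+w*np.cos(yw),z])
    return np.array(P)
for k in ms: print(k,fit([ms[k]],leaned,[.582,.105,.7],[.01,.01,.1]))
print(fit(list(ms.values()),leaned,[.582,.105,.7],[.01,.01,.1]))
im=c["color"][:,:,::-1].copy()
for u in proj(c,leaned((.582,.105,.7))): cv2.circle(im,tuple(int(v) for v in np.round(u)),2,(0,255,0),-1)
cv2.imwrite("pics/w13o.png",im)
goto(.482,.107,.122,-.03)
```

```text
wrist 0.89 [284.2, 142.4] 7015
scene 0.98 [308.5, 200.3] 1988
top 0.64 [298.4, 230.5] 250
wrist (array([0.58714988, 0.10402548, 0.68323083]), np.float64(0.0687499086404233))
scene (array([0.59826611, 0.09745271, 0.75205265]), np.float64(0.23586483978116457))
top (array([0.51637536, 0.08452097, 0.23003837]), np.float64(0.7005945839321441))
(array([0.58626567, 0.10395594, 0.6995652 ]), np.float64(0.36835010473751445))
t 21.1 pos [0.481  0.1103 0.2957] yaw -0.030 opening 0.0597 F [-0.1 -0.9 -0.1]
turn -0.000 then shift mm: x 1.1 y 3.2 z 173.7 tilt [-0.001 -0.    -1.   ]
```

View pics/w13o.png

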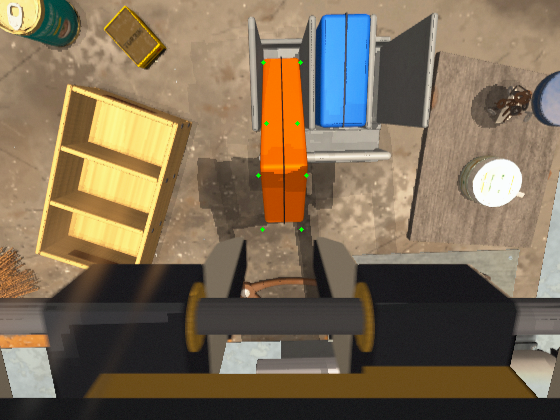

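View pics/s13.png

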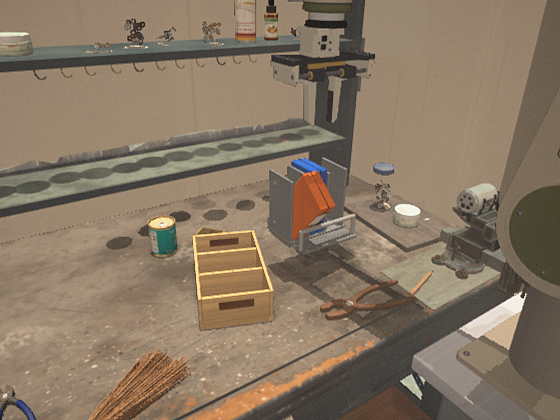

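The wrist view shows the case's top face between rows 167 and 222, fitted at tilt 0.68 and about 6 mm farther than predicted. I grip at x = 0.489, y = 0.107.

>>> {"fn": "send_rows", "kwargs": {
  "targets": [
    [1, [8, 3, 0], 0],
    [1, [0, 0, 40], 0],
    [1, [0, 0, 40], 0],
    [1, [0, 0, 40], 0],
    [1, [0, 0, 35], 0],
    [1, [0, 0, 17], 0],
    [1, [0, 0, 0], 0],
    [1, [0, 0, 0], 0]
  ],
  "newtons": 30
}}

```text
t: 21.9
tool_pos: [0.489, 0.1069, 0.1245]
orientation: [3.141, -0.048, -0.0]
force: [-0.4, 0.0, -0.0]
opening: 0.0931
```

Run:
```python
from h import *
goto(.489,.107,.123,-.03)
c=snap("wrist","w14")
```

```text
t 21.9 pos [0.489  0.1069 0.1245] yaw -0.030 opening 0.0931 F [-0.4  0.  -0. ]
turn -0.000 then shift mm: x -0.0 y -0.1 z 1.5 tilt [-0. -0. -1.]
```

View pics/w14.png

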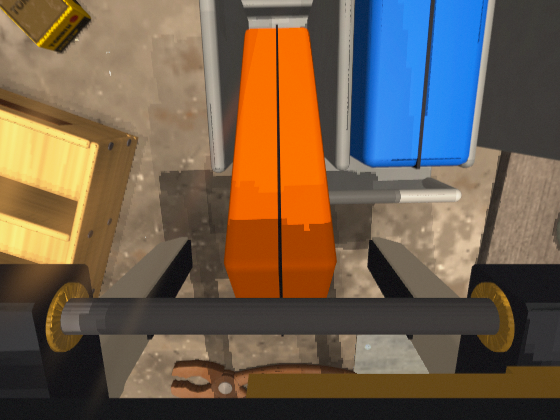

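The case is centred between the pads (225–335 px). I grip and lift slowly.

>>> {"fn": "send_rows", "kwargs": {
  "targets": [
    [-1, [0, 0, 0], 0],
    [-1, [0, 0, 0], 0],
    [-1, [0, 0, 0], 0],
    [-1, [0, 0, 0], 0],
    [-1, [0, 0, 0], 0],
    [-1, [0, 0, 0], 0],
    [-1, [0, 0, -5], 0],
    [-1, [0, 0, -10], 0],
    [-1, [0, 0, -10], 0],
    [-1, [0, 0, -15], 0],
    [-1, [0, 0, 0], 0]
  ],
  "newtons": 30
}}

```text
t: 23.05
tool_pos: [0.4903, 0.1073, 0.1673]
orientation: [-3.141, 0.047, -0.007]
force: [-0.1, -0.9, -1.9]
opening: 0.0399
```

Run:
```python
from h import *
goto(.489,.107,.28,-.03)
s=snap("scene","s15"); w=snap("wrist","w15")
im=s["color"][130:270,220:400,::-1]; cv2.imwrite("pics/s15z.png",cv2.resize(im,None,fx=4,fy=4,interpolation=cv2.INTER_CUBIC))
```

```text
t 23.1 pos [0.4903 0.1073 0.1673] yaw -0.030 opening 0.0399 F [-0.1 -0.9 -1.9]
turn -0.000 then shift mm: x -1.3 y 0.4 z -112.7 tilt [ 0.005  0.001 -1.   ]
```

View pics/s15z.png

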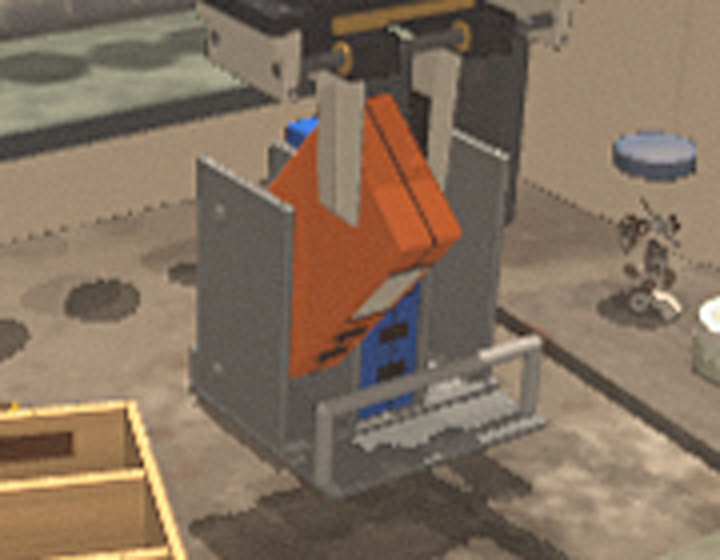

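The case lifted with its tilt retained. I raise it, clear the rack toward the robot, then swing to the carrier while turning.

>>> {"fn": "send_rows", "kwargs": {
  "targets": [
    [-1, [0, 0, -30], 0],
    [-1, [0, 0, -35], 0],
    [-1, [0, 0, -35], 0],
    [-1, [-30, 0, -5], 0],
    [-1, [-30, -10, 0], 0],
    [-1, [0, -35, 0], 0],
    [-1, [0, -40, 0], 0],
    [-1, [0, -40, 0], 0],
    [-1, [20, -30, 0], 0],
    [-1, [20, -20, 0], 0],
    [-1, [0, 0, 0], -0.13],
    [-1, [0, 0, 0], -0.13]
  ]
}}

```text
t: 24.35
tool_pos: [0.4736, 0.2831, 0.2673]
orientation: [3.119, 0.37, -0.004]
force: [-0.2, -0.3, -2.0]
opening: 0.0398
```

>>> {"fn": "send_rows", "kwargs": {
  "targets": [
    [-1, [0, 0, 0], -0.14],
    [-1, [0, 0, 0], -0.14],
    [-1, [0, 0, 0], -0.14],
    [-1, [0, 0, 0], -0.14],
    [-1, [0, 0, 0], -0.14],
    [-1, [0, 0, 0], -0.13],
    [-1, [0, 0, 0], -0.13],
    [-1, [0, 0, 0], 0],
    [-1, [0, 0, 0], 0]
  ]
}}

```text
t: 25.25
tool_pos: [0.4737, 0.2825, 0.2684]
orientation: [-2.605, -1.755, 0.002]
force: [0.6, -1.0, -3.4]
opening: 0.0399
```

Run:
```python
from h import *
goto(.531,.298,.225,1.19)
s=snap("scene","s16"); w=snap("wrist","w16"); t=snap("top","t16")
```

```text
t 25.2 pos [0.4737 0.2825 0.2684] yaw 1.186 opening 0.0399 F [ 0.6 -1.  -3.4]
turn -0.004 then shift mm: x 35.7 y 47.5 z 43.4 tilt [-0.001 -0.    -1.   ]
```

View pics/s16.png

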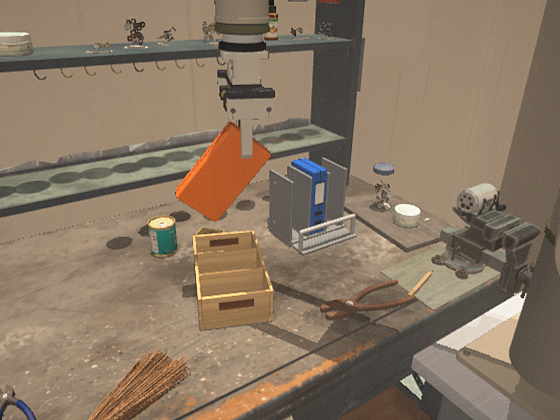

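View pics/w16.png

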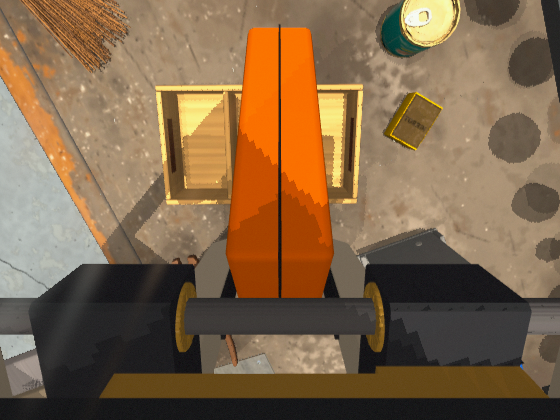

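Run:
```python
from h import *
c=snap("wrist")
P=[atz(c,p,.065) for p in((157,86),(362,86),(358,202),(168,204))]
for p in P: print(np.round(p,4))
m=np.mean(P,0); print("mean",m, np.arctan2(*( (P[0]-P[1])[[1,0]])) - np.pi/2)
pred=boxp(.466,.324,1.19,.128,.216,.065,.065); print(proj(c,pred)[::2])
```

```text
[0.3924 0.4205 0.065 ]
[0.5884 0.3414 0.065 ]
[0.5451 0.2254 0.065 ]
[0.3458 0.3034 0.065 ]
mean [0.46793399 0.32267759 0.065     ] 1.1871849443541462
[[356.04118956 203.63218448]
 [164.40434956 204.18577187]
 [362.9324951   83.57272807]
 [153.14934828  84.19624228]]
```

The wrist view confirms the carrier at (0.467, 0.323), yaw 1.187. I move over the rack-side compartment and loosen the grip a little so the case can swing upright.

>>> {"fn": "send_rows", "kwargs": {
  "targets": [
    [-1, [18, 24, 0], 0],
    [-1, [18, 23, 0], 0],
    [-1, [0, 0, 20], 0],
    [-1, [0, 0, 20], 0],
    [-1, [0, 0, 0], 0],
    [-1, [0, 0, 0], 0]
  ],
  "newtons": 15
}}

```text
t: 26.05
tool_pos: [0.5306, 0.2984, 0.229]
orientation: [-2.602, -1.76, 0.002]
force: [-0.2, -0.4, -2.1]
opening: 0.0399
```

>>> {"fn": "send_rows", "kwargs": {
  "targets": [
    [-1, [0, 0, 0], 0],
    [-1, [0, 0, 0], 0],
    [-1, [0, 0, 0], 0]
  ],
  "newtons": 10
}}

```text
t: 26.35
tool_pos: [0.5313, 0.2988, 0.2304]
orientation: [2.602, 1.76, 0.003]
force: [-0.4, -0.2, -2.8]
opening: 0.04
```

Run:
```python
from h import *
goto(.532,.297,.225,1.187)
s=snap("scene","s17"); w=snap("wrist","w17")
```

```text
t 26.4 pos [0.5313 0.2988 0.2304] yaw 1.190 opening 0.0400 F [-0.4 -0.2 -2.8]
turn 0.003 then shift mm: x -1.4 y 1.3 z 5.4 tilt [ 0.002  0.001 -1.   ]
```

View pics/s17.png

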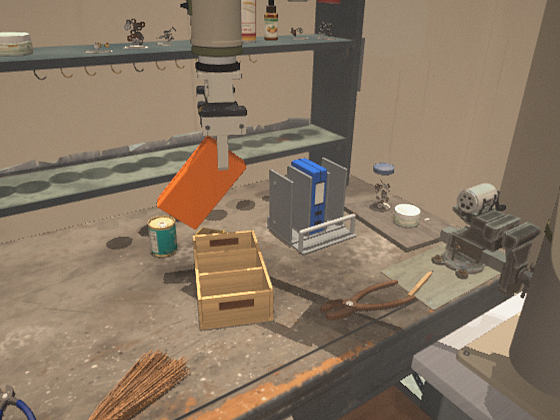

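>>> {"fn": "send_rows", "kwargs": {
  "targets": [
    [-1, [0, 0, 0], 0],
    [-1, [0, 0, 0], 0],
    [-1, [0, 0, 0], 0]
  ],
  "newtons": 6
}}

```text
t: 26.75
tool_pos: [0.5308, 0.2985, 0.229]
orientation: [-2.602, -1.761, 0.0]
force: [-0.0, -0.4, -2.7]
opening: 0.0399
```

Run:
```python
from h import *
goto(.532,.297,.225,1.187)
s=snap("scene","s18"); w=snap("wrist","w18")
```

```text
t 26.8 pos [0.5308 0.2985 0.229 ] yaw 1.190 opening 0.0399 F [-0.  -0.4 -2.7]
turn 0.003 then shift mm: x -1.0 y 1.7 z 4.0 tilt [-0. -0. -1.]
```

View pics/s18.png

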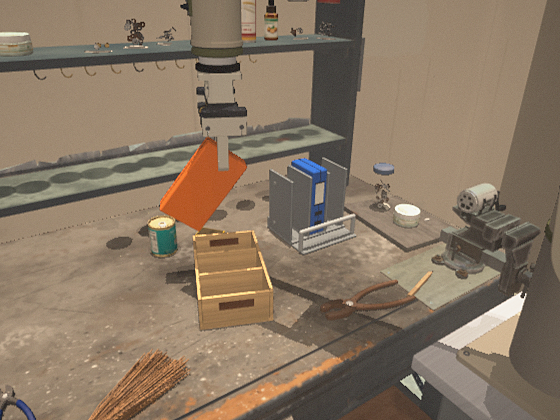

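It barely turns at 6 N. I lower it closer above the carrier walls, then ease the grip further.

>>> {"fn": "send_rows", "kwargs": {
  "targets": [
    [-1, [0, 0, 12], 0],
    [-1, [0, 0, 8], 0],
    [-1, [0, 0, 0], 0]
  ],
  "newtons": 6
}}

```text
t: 27.15
tool_pos: [0.5296, 0.298, 0.2062]
orientation: [-2.601, -1.76, 0.006]
force: [-0.6, -0.1, -3.7]
opening: 0.0401
```

>>> {"fn": "send_rows", "kwargs": {
  "targets": [
    [-1, [0, 0, 0], 0],
    [-1, [0, 0, 0], 0]
  ],
  "newtons": 4.5
}}

```text
t: 27.35
tool_pos: [0.531, 0.2986, 0.2092]
orientation: [2.602, 1.761, 0.0]
force: [-0.2, -0.3, -3.5]
opening: 0.04
```

Run:
```python
from h import *
goto(.532,.297,.225,1.187)
s=snap("scene","s19"); w=snap("wrist","w19")
```

```text
t 27.4 pos [0.531  0.2986 0.2092] yaw 1.190 opening 0.0400 F [-0.2 -0.3 -3.5]
turn 0.003 then shift mm: x -1.1 y 1.5 z -15.8 tilt [ 0.  0. -1.]
```

View pics/s19.png

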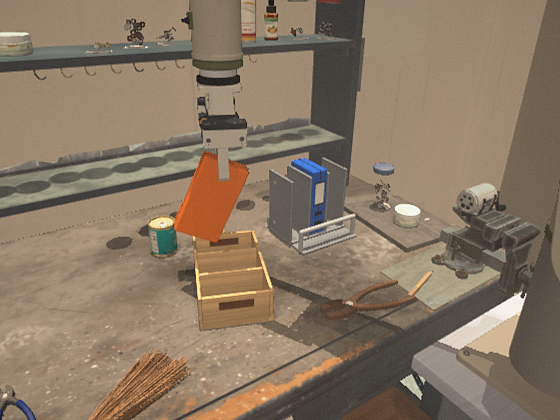

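View pics/w19.png

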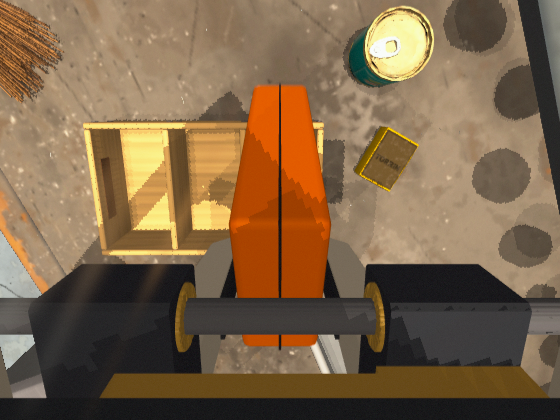

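It is swinging upright now (tilt about 0.45) without sliding. I continue.

>>> {"fn": "send_rows", "kwargs": {
  "targets": [
    [-1, [0, 0, 0], 0],
    [-1, [0, 0, 0], 0],
    [-1, [0, 0, 0], 0]
  ],
  "newtons": 4.5
}}

```text
t: 27.75
tool_pos: [0.5309, 0.2986, 0.2092]
orientation: [2.602, 1.761, 0.0]
force: [0.1, -0.2, -2.3]
opening: 0.0399
```

Run:
```python
from h import *
goto(.532,.297,.225,1.187)
s=snap("scene","s20")
im=s["color"][100:350,120:320,::-1]; cv2.imwrite("pics/s20z.png",cv2.resize(im,None,fx=2.4,fy=2.4))
```

```text
t 27.8 pos [0.5309 0.2986 0.2092] yaw 1.190 opening 0.0399 F [ 0.1 -0.2 -2.3]
turn 0.003 then shift mm: x -1.1 y 1.6 z -15.8 tilt [ 0.  0. -1.]
```

View pics/s20z.png

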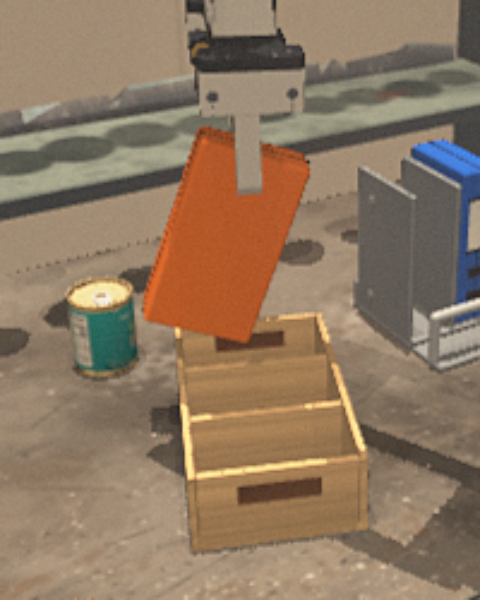

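>>> {"fn": "send_rows", "kwargs": {
  "targets": [
    [-1, [0, 0, 0], 0],
    [-1, [0, 0, 0], 0],
    [-1, [0, 0, 0], 0]
  ],
  "newtons": 3.7
}}

```text
t: 28.1
tool_pos: [0.5309, 0.2985, 0.209]
orientation: [-2.602, -1.761, 0.0]
force: [0.1, -0.9, -2.2]
opening: 0.0397
```

Run:
```python
from h import *
goto(.532,.297,.225,1.187)
s=snap("scene","s21");c=snap("wrist","w21")
im=s["color"][100:350,120:320,::-1]; cv2.imwrite("pics/s21z.png",cv2.resize(im,None,fx=2.4,fy=2.4))
```

```text
t 28.1 pos [0.5309 0.2985 0.209 ] yaw 1.190 opening 0.0397 F [ 0.1 -0.9 -2.2]
turn 0.003 then shift mm: x -1.0 y 1.6 z -16.0 tilt [-0. -0. -1.]
```

View pics/s21z.png

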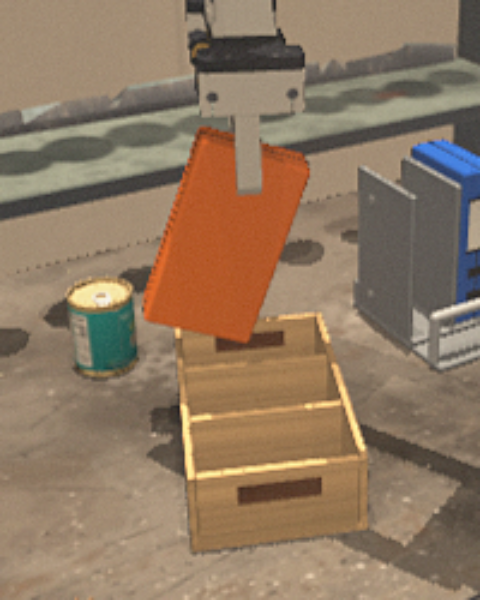

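View pics/w21.png

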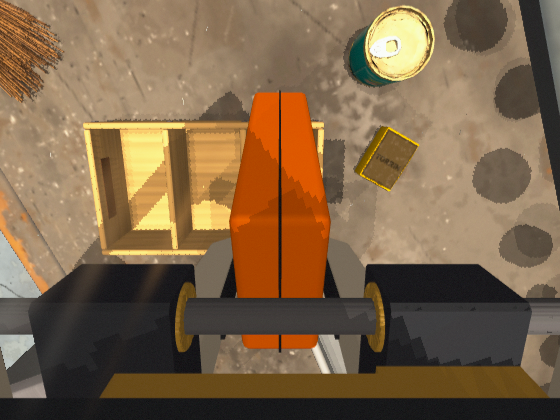

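>>> {"fn": "send_rows", "kwargs": {
  "targets": [
    [-1, [0, 0, 0], 0],
    [-1, [0, 0, 0], 0],
    [-1, [0, 0, 0], 0]
  ],
  "newtons": 3
}}

```text
t: 28.5
tool_pos: [0.5308, 0.2985, 0.209]
orientation: [-2.602, -1.761, 0.0]
force: [-0.3, 0.7, -1.7]
opening: 0.0401
```

```bash
cat >> h.py <<'E'
def held(p,yaw): # grasp-based: tool x,y,gz ; tilt, u,v of grasp
    X,Y,GZ,th,u0,v0=p; P=[]
    for u in(0,.16):
      for v in(0,.088):
        for w in(-.02,.02):
          a=-(u-u0)*np.sin(th)+(v-v0)*np.cos(th); z=GZ+(u-u0)*np.cos(th)+(v-v0)*np.sin(th)
          P.append([X+a*np.cos(yaw)-w*np.sin(yaw),Y+a*np.sin(yaw)+w*np.cos(yaw),z])
    return np.array(P)
E
python3 - <<'E'
from h import *
goto(.532,.297,.225,1.187)
s=snap("scene","s22");c=snap("wrist","w22")
im=s["color"][100:350,120:320,::-1]; cv2.imwrite("pics/s22z.png",cv2.resize(im,None,fx=2.4,fy=2.4))
st=robot.read_state();X,Y,Z=st["tool_pos"];yw=yawof(st)
vs=[]
r=optics.cut_out("scene","orange_case_center")[0]; print(r["confidence"])
f=lambda p:held((X,Y,Z+.019,p[0],p[1],p[2]),yw)
print(fit([(s,r["region"].astype(float))],f,[.35,.14,.044],[.1,.01,.01]))
E
```

```text
t 28.5 pos [0.5308 0.2985 0.209 ] yaw 1.190 opening 0.0401 F [-0.3  0.7 -1.7]
turn 0.003 then shift mm: x -1.0 y 1.6 z -16.0 tilt [-0. -0. -1.]
0.75
(array([0.22049928, 0.15206856, 0.04705562]), np.float64(0.13671928209095907))
```

View pics/s22z.png

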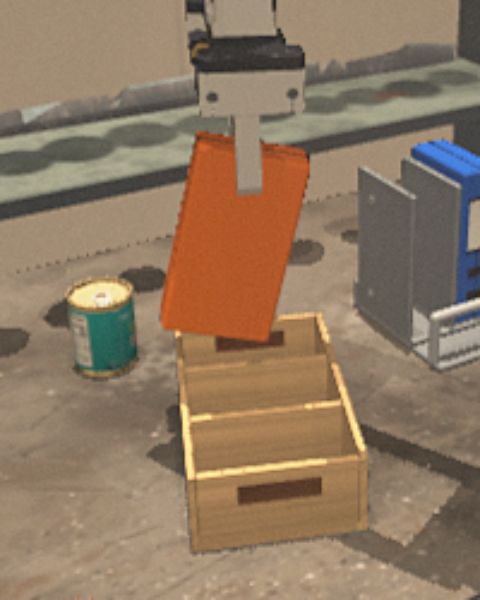

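Tilt is now about 0.22 with the grip at u = 152 mm. I firm the grip, shift 23 mm so the tilted foot is centred in the compartment, and lower.

>>> {"fn": "send_rows", "kwargs": {
  "targets": [
    [-1, [0, 0, 0], 0],
    [-1, [0, 0, 0], 0],
    [-1, [-12, 1, 0], 0],
    [-1, [-11, 0.5, 0], 0],
    [-1, [0, 0, 0], 0],
    [-1, [0, 0, 10], 0],
    [-1, [0, 0, 10], 0],
    [-1, [0, 0, 0], 0]
  ],
  "newtons": 15
}}

```text
t: 29.45
tool_pos: [0.5224, 0.2762, 0.1862]
orientation: [-2.601, -1.76, 0.006]
force: [-0.6, -0.1, -2.4]
opening: 0.0397
```

Run:
```python
from h import *
goto(.523,.275,.209,1.187)
s=snap("scene","s23");c=snap("wrist","w23")
im=s["color"][100:350,120:320,::-1]; cv2.imwrite("pics/s23z.png",cv2.resize(im,None,fx=2.4,fy=2.4))
```

```text
t 29.4 pos [0.5224 0.2762 0.1862] yaw 1.190 opening 0.0397 F [-0.6 -0.1 -2.4]
turn 0.003 then shift mm: x -0.9 y 1.0 z -22.8 tilt [-0.004 -0.001 -1.   ]
```

View pics/s23z.png

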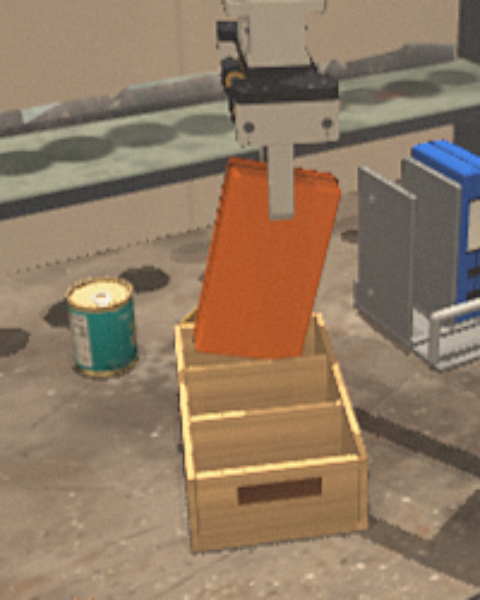

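View pics/w23.png

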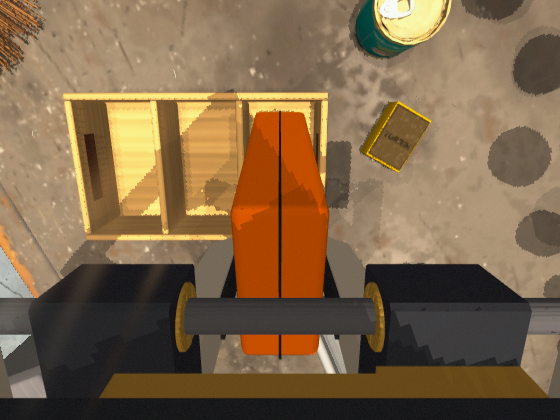

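The case is entering the compartment cleanly, so I continue down.

>>> {"fn": "send_rows", "kwargs": {
  "targets": [
    [-1, [0, 0, 10], 0],
    [-1, [0, 0, 10], 0],
    [-1, [0, 0, 10], 0],
    [-1, [0, 0, 5], 0],
    [-1, [0, 0, 0], 0],
    [-1, [0, 0, 0], 0]
  ]
}}

```text
t: 30.15
tool_pos: [0.5237, 0.2766, 0.154]
orientation: [-2.602, -1.761, 0.0]
force: [1.0, 1.4, -2.3]
opening: 0.0397
```

>>> {"fn": "send_rows", "kwargs": {
  "targets": [
    [-1, [0, 0, 3], 0],
    [-1, [0, 0, 2], 0],
    [-1, [0, 0, 0], 0],
    [-1, [0, 0, 0], 0]
  ]
}}

```text
t: 30.55
tool_pos: [0.5237, 0.2766, 0.1491]
orientation: [2.602, 1.761, 0.0]
force: [-0.2, 0.4, -2.6]
opening: 0.0402
```

Run:
```python
from h import *
goto(.523,.275,.209,1.187)
s=snap("scene","s24");c=snap("wrist","w24")
im=s["color"][100:350,120:320,::-1]; cv2.imwrite("pics/s24z.png",cv2.resize(im,None,fx=2.4,fy=2.4))
```

```text
t 30.6 pos [0.5237 0.2766 0.1491] yaw 1.190 opening 0.0402 F [-0.2  0.4 -2.6]
turn 0.003 then shift mm: x -1.8 y -0.0 z -59.9 tilt [ 0.  0. -1.]
```

View pics/s24z.png

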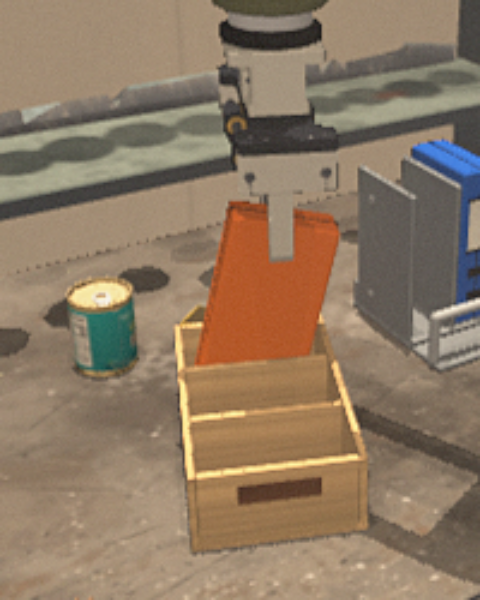

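Still carrying the weight, so it is not on the floor yet.

>>> {"fn": "send_rows", "kwargs": {
  "targets": [
    [-1, [0, 0, 3], 0],
    [-1, [0, 0, 2], 0],
    [-1, [0, 0, 0], 0]
  ]
}}

```text
t: 30.95
tool_pos: [0.5234, 0.2765, 0.1434]
orientation: [-2.602, -1.761, 0.001]
force: [-1.0, -0.1, -1.5]
opening: 0.0398
```

>>> {"fn": "send_rows", "kwargs": {
  "targets": [
    [-1, [0, 0, 2], 0],
    [-1, [0, 0, 2], 0],
    [-1, [0, 0, 0], 0]
  ]
}}

```text
t: 31.25
tool_pos: [0.5247, 0.2778, 0.1424]
orientation: [-2.601, -1.761, -0.006]
force: [-1.4, 1.6, 9.0]
opening: 0.0398
```

Floor contact (9 N). I back off 2 mm and open gently to about 55 mm so the case settles upright.

>>> {"fn": "send_rows", "kwargs": {
  "targets": [
    [-1, [0, 0, -2], 0],
    [-0.08, [0, 0, 0], 0],
    [0, [0, 0, 0], 0],
    [0.15, [0, 0, 0], 0],
    [0.15, [0, 0, 0], 0],
    [0.15, [0, 0, 0], 0]
  ]
}}

```text
t: 31.85
tool_pos: [0.5237, 0.2766, 0.1419]
orientation: [-2.602, -1.76, 0.0]
force: [-0.5, -0.1, -0.8]
opening: 0.0535
```

Run:
```python
from h import *
goto(.523,.275,.209,1.187)
s=snap("scene","s25");c=snap("wrist","w25")
im=s["color"][100:350,120:320,::-1]; cv2.imwrite("pics/s25z.png",cv2.resize(im,None,fx=2.4,fy=2.4))
```

```text
t 31.9 pos [0.5237 0.2766 0.1419] yaw 1.190 opening 0.0535 F [-0.5 -0.1 -0.8]
turn 0.003 then shift mm: x -1.7 y -0.0 z -67.1 tilt [-0. -0. -1.]
```

View pics/s25z.png

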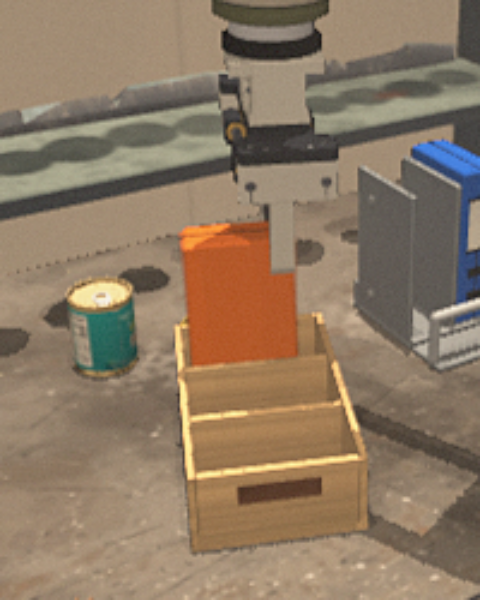

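View pics/w25.png

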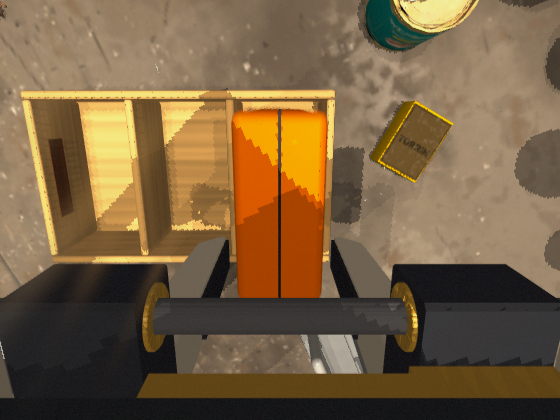

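The orange case stands upright in its compartment. I rise, turn back, and go for the blue case.

>>> {"fn": "send_rows", "kwargs": {
  "targets": [
    [0.15, [0, 0, -30], 0],
    [0.15, [0, 0, -45], 0],
    [0.15, [0, 0, -45], 0],
    [-1, [0, 0, 0], 0.14],
    [-1, [0, 0, 0], 0.14],
    [-1, [0, 0, 0], 0.14],
    [-1, [0, 0, 0], 0.14],
    [-1, [0, 0, 0], 0.14],
    [-1, [0, 0, 0], 0.14],
    [-1, [0, 0, 0], 0.14],
    [-1, [0, 0, 0], 0.14],
    [-1, [0, 0, 0], 0.1]
  ]
}}

```text
t: 33.15
tool_pos: [0.5237, 0.2766, 0.262]
orientation: [3.141, -0.056, -0.0]
force: [-0.6, -0.3, -0.4]
opening: 0.0002
```

Run:
```python
from h import *
goto(.646,.0555,.26,-.03)
t=snap("top");s=snap("scene")
for n,cc in (("top",t),("scene",s)):
 for nm,h in (("white_pot_center",.047),("orange_case_center",.16)):
  for r in optics.cut_out(n,nm)[:1]: print(n,nm,r["confidence"],r["point"],atz(cc,r["point"],h))
```

```text
t 33.1 pos [0.5237 0.2766 0.262 ] yaw -0.036 opening 0.0002 F [-0.6 -0.3 -0.4]
turn -0.006 then shift mm: x 128.9 y 217.4 z 2.0 tilt [-0. -0. -1.]
top white_pot_center 0.93 [393.2, 233.0] [ 0.45109627 -0.15564895  0.047     ]
top orange_case_center 0.82 [216.5, 230.5] [0.51122993 0.28343131 0.16      ]
scene orange_case_center 0.58 [220.9, 220.5] [0.45326    0.34331083 0.16      ]
```

>>> {"fn": "send_rows", "kwargs": {
  "targets": [
    [-1, [22, 36, 0], 0],
    [-1, [22, 36, 0], 0],
    [-1, [22, 36, 0], 0],
    [-1, [22, 36, 0], 0],
    [-1, [21, 37, 0], 0],
    [-1, [20, 36.5, 0], 0],
    [-1, [0, 0, 0], 0],
    [-1, [0, 0, 40], 0],
    [-1, [0, 0, 40], 0],
    [-1, [0, 0, 0], 0],
    [-1, [0, 0, 0], 0]
  ]
}}

```text
t: 34.55
tool_pos: [0.6453, 0.0559, 0.1818]
orientation: [-3.141, 0.045, 0.004]
force: [-0.1, 0.2, 1.2]
opening: 0.0004
```

Run:
```python
from h import *
goto(.647,.0555,.157,-.03)
s=snap("scene")
im=s["color"][140:280,230:400,::-1]; cv2.imwrite("pics/s26z.png",cv2.resize(im,None,fx=4,fy=4,interpolation=cv2.INTER_CUBIC))
```

```text
t 34.5 pos [0.6453 0.0559 0.1818] yaw -0.029 opening 0.0004 F [-0.1  0.2  1.2]
turn 0.001 then shift mm: x 1.8 y 0.3 z 24.8 tilt [-0.002  0.    -1.   ]
```

View pics/s26z.png

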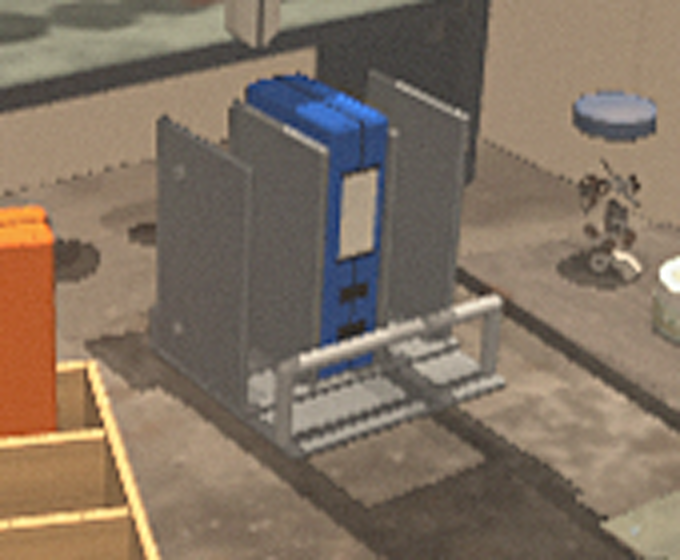

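The shut fingers are at (255,40), behind and above the blue case. I lower them and pull as before.

>>> {"fn": "send_rows", "kwargs": {
  "targets": [
    [-1, [2, 0, 17], 0],
    [-1, [0, 0, 8], 0],
    [-1, [0, 0, 0], 0],
    [-1, [-10, 0, 0], 0],
    [-1, [-8, 0, 0], 0],
    [-1, [-8, 0, 0], 0],
    [-1, [-8, 0, 0], 0],
    [-1, [-8, 0, 0], 0],
    [-1, [-8, 0, 0], 0],
    [-1, [-8, 0, 0], 0],
    [-1, [-8, 0, 0], 0]
  ]
}}

```text
t: 35.7
tool_pos: [0.5812, 0.0573, 0.1569]
orientation: [-3.141, 0.047, 0.001]
force: [0.1, -0.4, 1.0]
opening: 0.0003
```

>>> {"fn": "send_rows", "kwargs": {
  "targets": [
    [-1, [-8, 0, 0], 0],
    [-1, [-6, 0, 0], 0],
    [-1, [-6, 0, 0], 0],
    [-1, [-6, 0, 0], 0],
    [-1, [-6, 0, 0], 0],
    [-1, [0, 0, 0], 0],
    [-1, [0, 0, 0], 0],
    [-1, [0, 0, 0], 0]
  ]
}}

```text
t: 36.5
tool_pos: [0.5503, 0.0582, 0.1571]
orientation: [-3.141, 0.048, -0.0]
force: [-0.2, -0.4, -0.5]
opening: 0.0001
```

Run:
```python
from h import *
goto(.647,.0555,.157,-.03)
s=snap("scene")
im=s["color"][140:280,230:400,::-1]; cv2.imwrite("pics/s27z.png",cv2.resize(im,None,fx=4,fy=4,interpolation=cv2.INTER_CUBIC))
```

```text
t 36.5 pos [0.5503 0.0582 0.1571] yaw -0.030 opening 0.0001 F [-0.2 -0.4 -0.5]
turn -0.000 then shift mm: x 96.7 y -0.2 z 0.1 tilt [ 0.  0. -1.]
```

View pics/s27z.png

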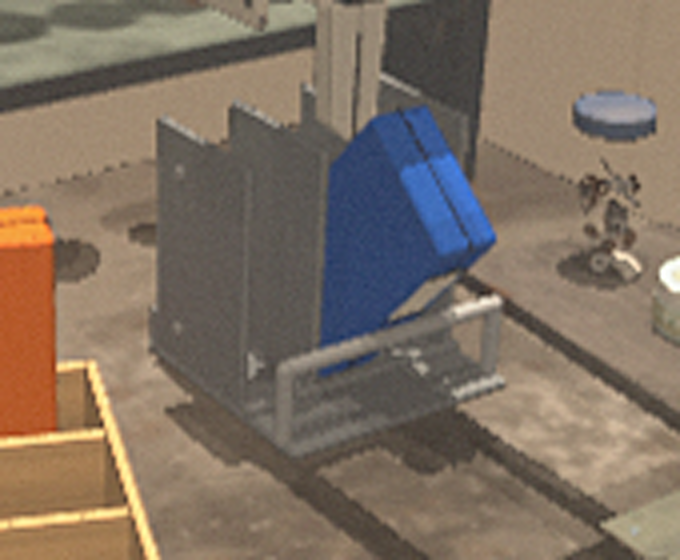

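The blue case leans on the rail. I rise, go in front of it and check before gripping.

>>> {"fn": "send_rows", "kwargs": {
  "targets": [
    [-1, [0, 0, -40], 0],
    [-1, [0, 0, -45], 0],
    [-1, [0, 0, -45], 0],
    [1, [-32, 0, -10], 0],
    [1, [-32, 0, 0], 0],
    [1, [0, 0, 0], 0],
    [1, [0, 0, 0], 0]
  ],
  "newtons": 30
}}

```text
t: 37.25
tool_pos: [0.4863, 0.0602, 0.2974]
orientation: [3.141, -0.047, 0.002]
force: [0.3, -0.2, 0.5]
opening: 0.0273
```

Run:
```python
from h import *
c=snap("wrist","w28")
r=optics.cut_out("wrist","blue_case_center")[0]; print(r["confidence"],r["point"])
g=lambda p:held((p[0]-.044,p[1]+.0013,.006,p[2],0,0),-.03)
x,f=fit([(c,r["region"].astype(float))],g,[.586,.054,.69],[.01,.01,.1]); print(x,f)
th=x[2];u,v=.146,.044;a=-.044-u*np.sin(th)+v*np.cos(th); print("grasp",x[0]+a,x[1]-.03*a,.006+u*np.cos(th)+v*np.sin(th))
goto(.485,.0575,.128,-.03)
```

```text
0.83 [285.4, 150.4]
[0.5864524  0.05292571 0.72401128] 0.07679039364946483
grasp 0.4787055326048658 0.056158120936701424 0.1445219705100475
t 37.4 pos [0.4867 0.0601 0.2969] yaw -0.030 opening 0.0356 F [-0.1  0.4  0. ]
turn -0.000 then shift mm: x -1.7 y 2.6 z 168.9 tilt [ 0. -0. -1.]
```

View pics/w28.png

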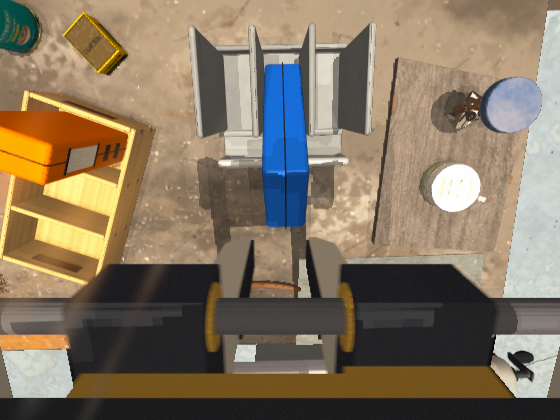

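The blue case leans straight, at columns 264–306, with its top face between rows 170 and 226. I grip at (0.482, 0.0565, 0.127).

>>> {"fn": "send_rows", "kwargs": {
  "targets": [
    [1, [-4, 3.5, 0], 0],
    [1, [0, 0, 0], 0],
    [1, [0, 0, 40], 0],
    [1, [0, 0, 40], 0],
    [1, [0, 0, 40], 0],
    [1, [0, 0, 35], 0],
    [1, [0, 0, 15], 0],
    [1, [0, 0, 0], 0],
    [1, [0, 0, 0], 0]
  ],
  "newtons": 30
}}

```text
t: 38.25
tool_pos: [0.483, 0.0568, 0.1285]
orientation: [-3.141, 0.048, -0.002]
force: [1.0, 0.3, 0.6]
opening: 0.0929
```

>>> {"fn": "send_rows", "kwargs": {
  "targets": [
    [-1, [0, 0, 0], 0],
    [-1, [0, 0, 0], 0],
    [-1, [0, 0, 0], 0],
    [-1, [0, 0, 0], 0],
    [-1, [0, 0, 0], 0],
    [-1, [0, 0, 0], 0],
    [-1, [0, 0, -5], 0],
    [-1, [0, 0, -10], 0],
    [-1, [0, 0, -10], 0],
    [-1, [0, 0, -15], 0],
    [-1, [0, 0, 0], 0]
  ],
  "newtons": 30
}}

```text
t: 39.35
tool_pos: [0.4838, 0.0568, 0.1703]
orientation: [-3.141, 0.047, -0.007]
force: [0.2, -0.2, -2.2]
opening: 0.0395
```

Run:
```python
from h import *
goto(.489,.107,.28,-.03)
s=snap("scene")
im=s["color"][130:270,220:400,::-1]; cv2.imwrite("pics/s29z.png",cv2.resize(im,None,fx=4,fy=4,interpolation=cv2.INTER_CUBIC))
```

```text
t 39.4 pos [0.4838 0.0568 0.1703] yaw -0.030 opening 0.0395 F [ 0.2 -0.2 -2.2]
turn -0.000 then shift mm: x 3.7 y -50.3 z -109.7 tilt [ 0.005  0.    -1.   ]
```

View pics/s29z.png

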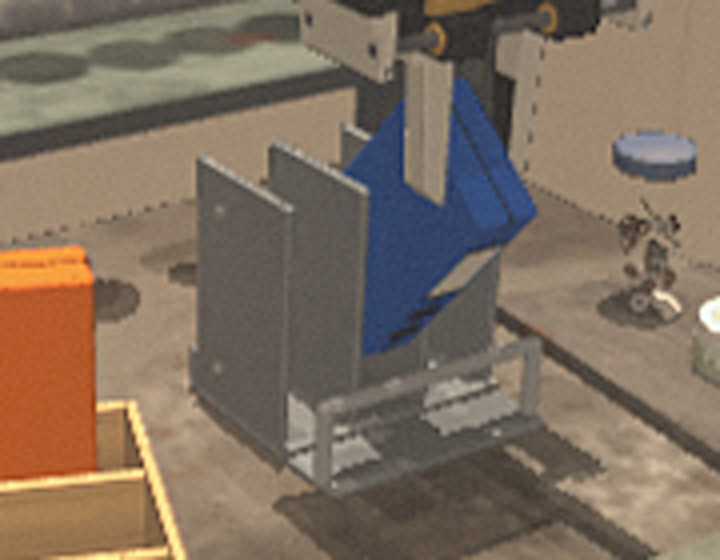

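The blue case is out. I carry it high to the robot-side compartment.

>>> {"fn": "send_rows", "kwargs": {
  "targets": [
    [-1, [0, 0, -30], 0],
    [-1, [0, 0, -40], 0],
    [-1, [0, 0, -40], 0],
    [-1, [-30, 0, -22], 0],
    [-1, [-30, -15, 0], 0],
    [-1, [-15, -30, 0], 0],
    [-1, [0, -40, 0], 0],
    [-1, [0, -40, 0], 0],
    [-1, [0, -40, 0], 0],
    [-1, [0, -40, 0], 0],
    [-1, [0, -40, 0], 0],
    [-1, [0, -30, 0], 0]
  ]
}}

```text
t: 40.6
tool_pos: [0.4147, 0.3362, 0.2982]
orientation: [3.141, -0.046, -0.001]
force: [0.2, -1.3, -3.5]
opening: 0.0399
```

>>> {"fn": "send_rows", "kwargs": {
  "targets": [
    [-1, [0, 0, 0], -0.1],
    [-1, [0, 0, 0], -0.14],
    [-1, [0, 0, 0], -0.14],
    [-1, [0, 0, 0], -0.14],
    [-1, [0, 0, 0], -0.14],
    [-1, [0, 0, 0], -0.14],
    [-1, [0, 0, 0], -0.14],
    [-1, [0, 0, 0], -0.14],
    [-1, [0, 0, 0], -0.14],
    [-1, [0, 0, 0], 0],
    [-1, [0, 0, 0], 0]
  ]
}}

```text
t: 41.7
tool_pos: [0.4153, 0.3338, 0.2986]
orientation: [2.606, 1.755, -0.001]
force: [-0.3, 0.4, -3.4]
opening: 0.0397
```

Run:
```python
from h import *
goto(.402,.350,.225,1.187)
c=snap("wrist","w30"); s=snap("scene","s30")
```

```text
t 41.7 pos [0.4153 0.3338 0.2986] yaw 1.186 opening 0.0397 F [-0.3  0.4 -3.4]
turn -0.001 then shift mm: x 10.0 y -18.4 z 73.6 tilt [-0.001 -0.    -1.   ]
```

View pics/w30.png

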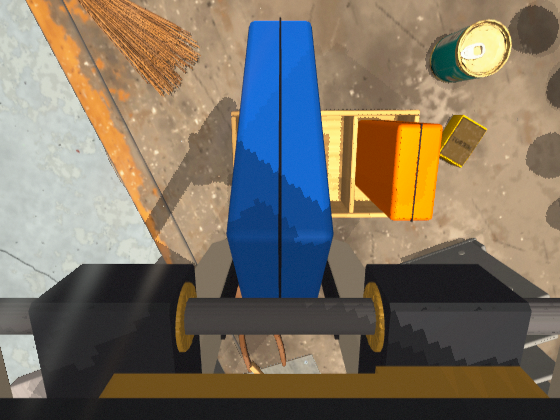

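View pics/s30.png

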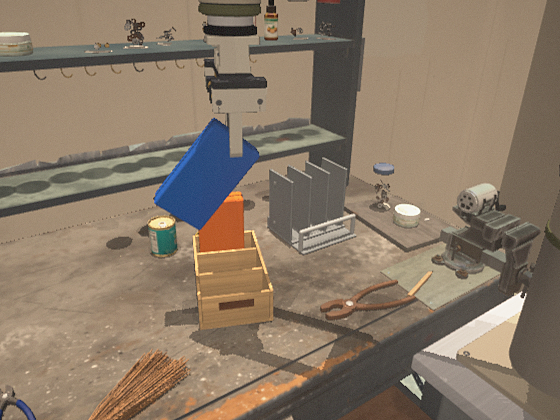

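The grip is good. I move over the free outer compartment, lower, and ease the grip to swing the case upright.

>>> {"fn": "send_rows", "kwargs": {
  "targets": [
    [-1, [10, -18.5, 0], 0],
    [-1, [0, 0, 25], 0],
    [-1, [0, 0, 25], 0],
    [-1, [0, 0, 25], 0],
    [-1, [0, 0, 0], 0]
  ],
  "newtons": 15
}}

```text
t: 42.3
tool_pos: [0.3999, 0.3486, 0.2197]
orientation: [2.603, 1.758, -0.011]
force: [-1.2, -0.2, -4.1]
opening: 0.0398
```

>>> {"fn": "send_rows", "kwargs": {
  "targets": [
    [-1, [0, 0, 0], 0],
    [-1, [0, 0, 0], 0],
    [-1, [0, 0, 0], 0],
    [-1, [0, 0, 0], 0]
  ],
  "newtons": 4.5
}}

```text
t: 42.7
tool_pos: [0.4025, 0.3504, 0.2254]
orientation: [2.602, 1.76, 0.003]
force: [0.2, -0.5, -3.8]
opening: 0.0402
```

```bash
cat > hf.py <<'E'
from h import *
import sys
def look(name,tag):
    goto(.402,.350,.225,1.187)
    s=snap("scene");c=snap("wrist")
    im=s["color"][100:350,120:320,::-1]; cv2.imwrite(f"pics/{tag}z.png",cv2.resize(im,None,fx=2.4,fy=2.4))
    st=robot.read_state();X,Y,Z=st["tool_pos"];yw=yawof(st)
    r=optics.cut_out("scene",name)[0]; print(r["confidence"])
    f=lambda p:held((X,Y,Z+.019,p[0],p[1],p[2]),yw)
    x,e=fit([(s,r["region"].astype(float))],f,[.4,.146,.044],[.1,.01,.01]); print(x,e)
    th,u,v=x; print("P off %.3f  backoff %.3f  Pz %.3f"%(u*np.sin(th)-v*np.cos(th), u*np.sin(th)+(.088-v)*np.cos(th), Z+.019-u*np.cos(th)-v*np.sin(th)))
E
python3 -c "from hf import *; look('blue_case_center','s31')"
```

```text
t 42.7 pos [0.4025 0.3504 0.2254] yaw 1.189 opening 0.0402 F [ 0.2 -0.5 -3.8]
turn 0.002 then shift mm: x -0.6 y -0.3 z 0.4 tilt [ 0.002  0.001 -1.   ]
0.67
[-0.12859286  0.15936311  0.04076139] 0.11141360775023712
P off -0.061  backoff 0.026  Pz 0.091
```

View pics/s31z.png

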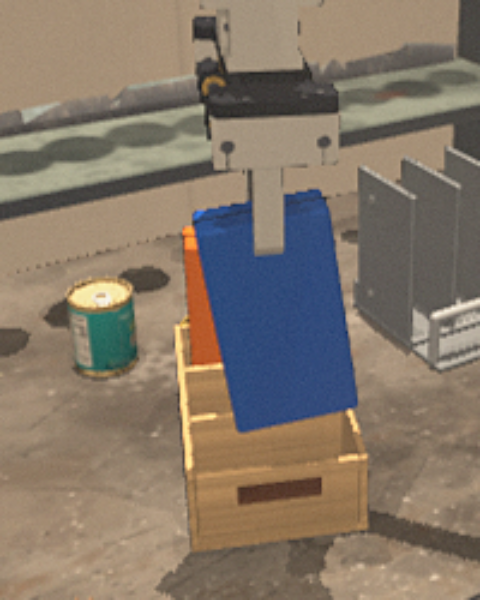

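It swung through to about -0.13 rad, which is close enough. I firm the grip now and look again.

>>> {"fn": "send_rows", "kwargs": {
  "targets": [
    [-1, [0, 0, 0], 0],
    [-1, [0, 0, 0], 0],
    [-1, [0, 0, 0], 0]
  ],
  "newtons": 15
}}

```text
t: 43.15
tool_pos: [0.4019, 0.3501, 0.224]
orientation: [-2.602, -1.761, 0.0]
force: [-0.2, -0.2, -2.6]
opening: 0.0399
```

```bash
python3 -c "from hf import *; look('blue_case_center','s32'); snap('wrist','w32')"
```

```text
t 43.1 pos [0.4019 0.3501 0.224 ] yaw 1.190 opening 0.0399 F [-0.2 -0.2 -2.6]
turn 0.003 then shift mm: x -0.0 y 0.1 z -1.0 tilt [-0. -0. -1.]
0.88
[-0.13341821  0.16030452  0.04066242] 0.1067811430607083
P off -0.062  backoff 0.026  Pz 0.090
```

View pics/s32z.png

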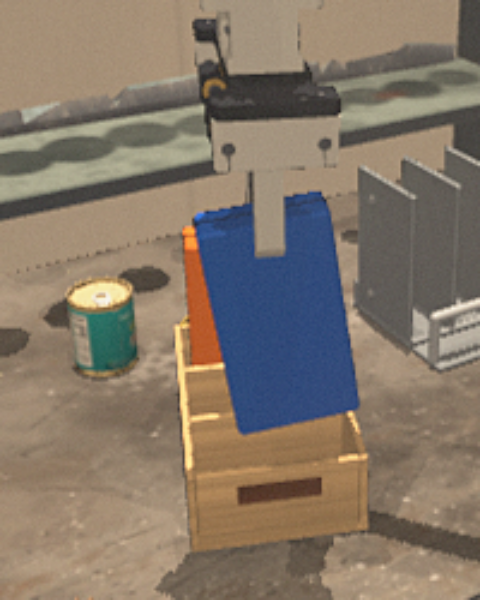

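View pics/w32.png

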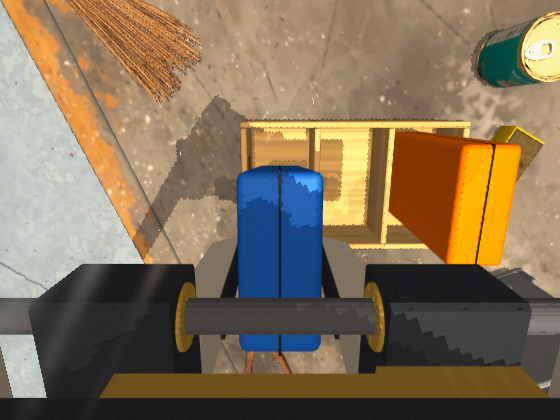

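>>> {"fn": "send_rows", "kwargs": {
  "targets": [
    [-1, [14, 0, 0], 0],
    [-1, [0, 0, 0], 0],
    [-1, [0, 0, 10], 0],
    [-1, [0, 0, 15], 0],
    [-1, [0, 0, 0], 0],
    [-1, [0, 0, 0], 0]
  ]
}}

```text
t: 43.95
tool_pos: [0.4064, 0.3623, 0.1977]
orientation: [2.602, 1.76, -0.004]
force: [0.5, 0.1, -2.7]
opening: 0.0396
```

```bash
python3 -c "from hf import *; look('blue_case_center','s33'); snap('wrist','w33')"
```

```text
t 44.0 pos [0.4064 0.3623 0.1977] yaw 1.190 opening 0.0396 F [ 0.5  0.1 -2.7]
turn 0.003 then shift mm: x -13.1 y 0.5 z -27.3 tilt [-0.002 -0.002 -1.   ]
0.87
[-0.13837661  0.16231616  0.04169509] 0.1071183247740285
P off -0.064  backoff 0.023  Pz 0.063
```

View pics/s33z.png

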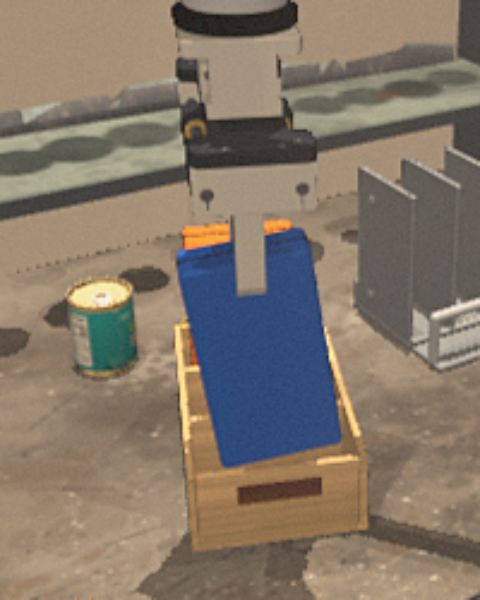

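View pics/w33.png

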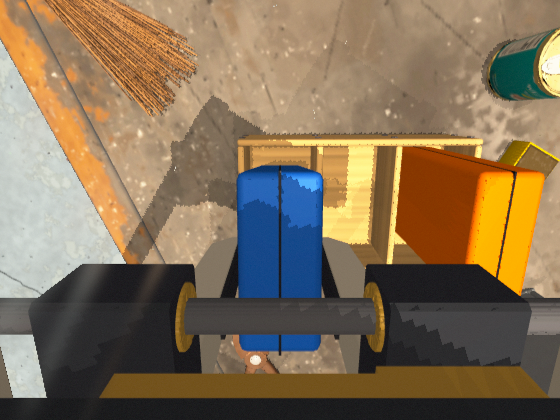

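The lower spine corner is close to the near wall, so I shift 5 mm more inward and lower in steps.

>>> {"fn": "send_rows", "kwargs": {
  "targets": [
    [-1, [5, 0, 0], 0],
    [-1, [0, 0, 0], 0],
    [-1, [0, 0, 10], 0],
    [-1, [0, 0, 10], 0],
    [-1, [0, 0, 0], 0],
    [-1, [0, 0, 0], 0]
  ]
}}

```text
t: 44.75
tool_pos: [0.4085, 0.3673, 0.178]
orientation: [2.602, 1.761, -0.003]
force: [-0.2, -0.4, -3.1]
opening: 0.0399
```

```bash
python3 -c "from hf import *; look('blue_case_center','s34')"
```

```text
t 44.8 pos [0.4085 0.3673 0.178 ] yaw 1.190 opening 0.0399 F [-0.2 -0.4 -3.1]
turn 0.003 then shift mm: x -18.5 y 0.5 z -47.0 tilt [-0.002 -0.001 -1.   ]
0.57
[-0.13061912  0.16180835  0.04176533] 0.17681319995338074
P off -0.062  backoff 0.025  Pz 0.043
```

View pics/s34z.png

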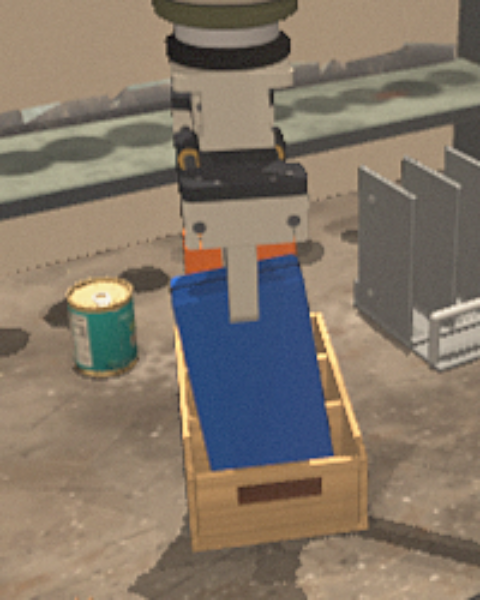

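The case is inside the compartment with room on both sides. I continue down to the floor.

>>> {"fn": "send_rows", "kwargs": {
  "targets": [
    [-1, [0, 0, 8], 0],
    [-1, [0, 0, 8], 0],
    [-1, [0, 0, 4], 0],
    [-1, [0, 0, 0], 0],
    [-1, [0, 0, 0], 0]
  ]
}}

```text
t: 45.4
tool_pos: [0.4089, 0.3676, 0.1588]
orientation: [2.602, 1.761, -0.001]
force: [0.4, -0.2, -3.1]
opening: 0.04
```

>>> {"fn": "send_rows", "kwargs": {
  "targets": [
    [-1, [0, 0, 3], 0],
    [-1, [0, 0, 2], 0],
    [-1, [0, 0, 0], 0]
  ]
}}

```text
t: 45.7
tool_pos: [0.4089, 0.3676, 0.1537]
orientation: [2.602, 1.761, -0.001]
force: [-0.8, 0.1, -2.7]
opening: 0.0397
```

>>> {"fn": "send_rows", "kwargs": {
  "targets": [
    [-1, [0, 0, 3], 0],
    [-1, [0, 0, 2], 0],
    [-1, [0, 0, 0], 0]
  ]
}}

```text
t: 46.0
tool_pos: [0.409, 0.3678, 0.1491]
orientation: [-2.602, -1.761, -0.0]
force: [1.0, 0.4, -2.4]
opening: 0.0398
```

>>> {"fn": "send_rows", "kwargs": {
  "targets": [
    [-1, [0, 0, 3], 0],
    [-1, [0, 0, 2], 0],
    [-1, [0, 0, 0], 0]
  ]
}}

```text
t: 46.3
tool_pos: [0.411, 0.3694, 0.1484]
orientation: [-2.601, -1.76, -0.01]
force: [-3.5, -2.5, 18.2]
opening: 0.0393
```

>>> {"fn": "send_rows", "kwargs": {
  "targets": [
    [-1, [0, 0, 2], 0],
    [-1, [0, 0, 1], 0],
    [-1, [0, 0, 0], 0]
  ]
}}

```text
t: 46.6
tool_pos: [0.4115, 0.3698, 0.1464]
orientation: [-2.601, -1.76, -0.013]
force: [-4.5, -2.7, 22.8]
opening: 0.04
```

Floor contact. I back off and release.

>>> {"fn": "send_rows", "kwargs": {
  "targets": [
    [-1, [0, 0, -6], 0],
    [-1, [0, 0, 0], 0],
    [-0.08, [0, 0, 0], 0],
    [0, [0, 0, 0], 0],
    [0.15, [0, 0, 0], 0],
    [0.15, [0, 0, 0], 0],
    [0.15, [0, 0, 0], 0],
    [0.15, [0, 0, 0], 0]
  ]
}}

```text
t: 47.4
tool_pos: [0.409, 0.3677, 0.147]
orientation: [-2.602, -1.761, 0.0]
force: [-0.8, 0.4, 0.4]
opening: 0.0534
```

```bash
python3 -c "from hf import *; look('blue_case_center','s35');snap('wrist','w35')"
```

```text
t 47.4 pos [0.409  0.3677 0.147 ] yaw 1.190 opening 0.0534 F [-0.8  0.4  0.4]
turn 0.003 then shift mm: x -19.0 y 0.1 z -78.0 tilt [-0. -0. -1.]
0.88
[-0.02138382  0.1646683   0.06346546] 0.35083891654820254
P off -0.067  backoff 0.021  Pz 0.003
```

View pics/s35z.png

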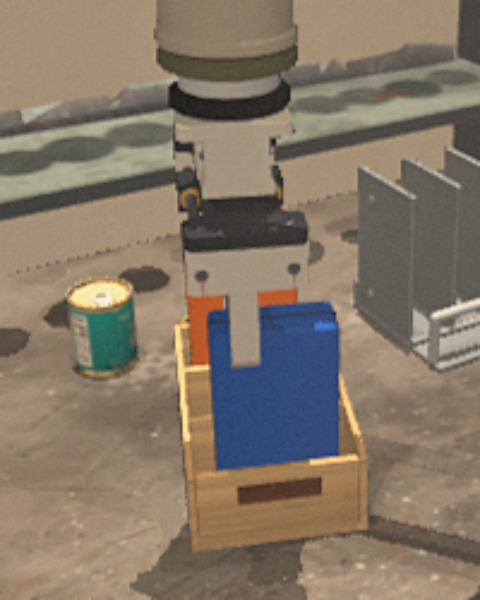

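View pics/w35.png

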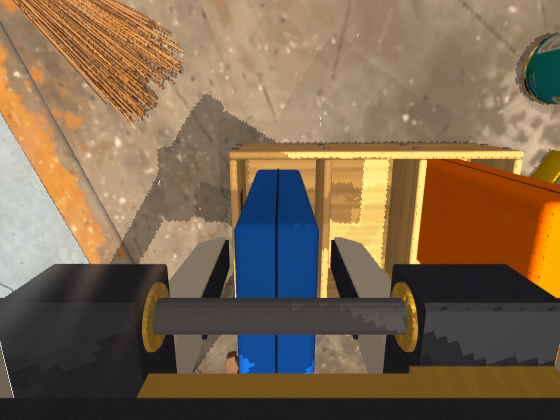

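Blue stands upright. I withdraw and check everything.

>>> {"fn": "send_rows", "kwargs": {
  "targets": [
    [0.15, [0, 0, -20], 0],
    [0.15, [0, 0, -40], 0],
    [0.15, [0, 0, -40], 0],
    [0.15, [0, 0, -40], 0],
    [0.15, [-40, 0, 0], 0],
    [0.15, [-40, 0, 0], 0],
    [0.15, [-40, 0, 0], 0],
    [0.15, [-40, 0, 0], 0],
    [0.15, [-30, 0, 0], 0],
    [0.15, [0, 0, 0], 0],
    [0.15, [0, 0, 0], 0]
  ]
}}

```text
t: 48.7
tool_pos: [0.3387, 0.1913, 0.2875]
orientation: [2.603, 1.759, 0.003]
force: [0.7, 0.3, -0.3]
opening: 0.0534
```

Run:
```python
from h import *
goto(.3,.2,.3,1.187)
t=snap("top","t40");s=snap("scene","s40")
v={"top":t,"scene":s}
def M(nm): 
    o=[]
    for n in v:
        r=optics.cut_out(n,nm)
        if r: print(nm,n,round(r[0]["confidence"],2),np.round(r[0]["point"],0)); o.append((v[n],r[0]["region"].astype(float)))
    return o
for nm,x0 in (("orange_case_center",[.525,.285]),("blue_case_center",[.402,.35])):
    print(fit(M(nm),lambda p:boxp(p[0],p[1],p[2],.088,.04,.006,.166),x0+[1.19],[.01,.01,.05]))
print(fit(M("white_pot_center"),lambda p:cylp(p[0],p[1],.031,.013,.047),[.46,-.16],[.01,.01]))
print(fit(M("blue_lid_jar_center"),lambda p:cylp(p[0],p[1],.029,.013,.125),[.558,-.168],[.01,.01]))
print(fit(M("teal_tin"),lambda p:cylp(p[0],p[1],.029,0,.072),[.668,.38],[.01,.01]))
print(fit(M("fuse_carton")[:1],lambda p:boxp(p[0],p[1],p[2],.056,.038,0,.026),[.642,.28,.66],[.01,.01,.1]))
print([ (n,[round(r["confidence"],2) for r in optics.cut_out(n,"green_case_center")]) for n in v])
```

```text
t 48.7 pos [0.3387 0.1913 0.2875] yaw 1.188 opening 0.0534 F [ 0.7  0.3 -0.3]
turn 0.001 then shift mm: x -6.4 y -39.1 z -12.5 tilt [ 0.002  0.001 -1.   ]
orange_case_center top 0.73 [212. 226.]
orange_case_center scene 0.74 [217. 210.]
(array([0.53422852, 0.30558799, 1.12688079]), np.float64(0.32510082367981435))
blue_case_center top 0.55 [192. 286.]
blue_case_center scene 0.75 [233. 260.]
(array([0.39662827, 0.34957227, 1.1011705 ]), np.float64(0.28801868950398085))
white_pot_center top 0.94 [399. 246.]
(array([ 0.42194943, -0.16652647]), np.float64(0.11895629113983985))
blue_lid_jar_center top 0.59 [394. 190.]
blue_lid_jar_center scene 0.88 [379. 185.]
(array([ 0.55746411, -0.167328  ]), np.float64(0.48923100020132937))
teal_tin top 0.61 [177. 189.]
teal_tin scene 0.9 [160. 237.]
(array([0.66684362, 0.38025391]), np.float64(0.11437565234095765))
fuse_carton top 0.68 [217. 194.]
(array([0.64252551, 0.28042106, 0.60341528]), np.float64(0.14574396714712634))
[('top', [0.18]), ('scene', [0.54])]
```

View pics/t40.png

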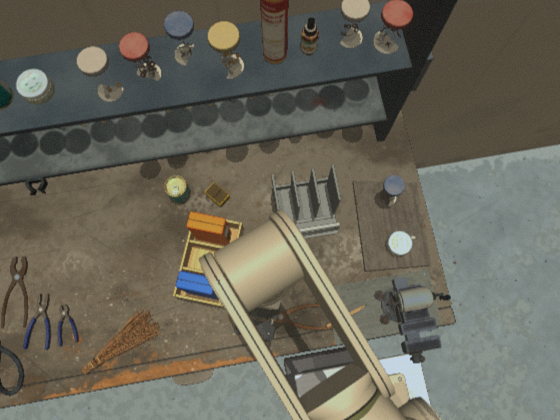

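View pics/s40.png

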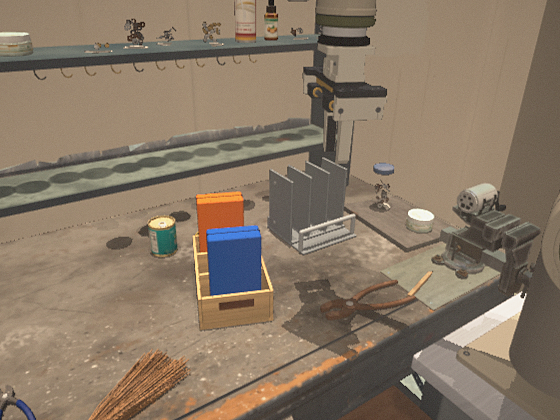

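The pot has been knocked about 38 mm toward the robot: (0.460, -0.160) before, (0.422, -0.167) now. It still looks upright and on the board. I move the arm there for a closer look, which also clears the top view of the carrier.

>>> {"fn": "send_rows", "kwargs": {
  "targets": [
    [0.15, [-40, 10, -10], 0],
    [0.15, [-40, 15, 0], 0],
    [0.15, [-40, 15, 0], 0],
    [0.15, [-40, 15, 0], 0],
    [0.15, [-40, 15, 0], 0],
    [0.15, [-40, 15, 0], 0],
    [0.15, [-40, 15, 0], 0],
    [0.15, [-40, 15, 0], 0],
    [0.15, [0, 0, 0], 0],
    [0.15, [0, 0, 0], 0]
  ]
}}

```text
t: 50.5
tool_pos: [0.3257, -0.1492, 0.2969]
orientation: [-2.604, -1.756, 0.0]
force: [-0.6, 0.4, -0.5]
opening: 0.0532
```

Run:
```python
from h import *
goto(.3,.2,.3,1.187)
w=snap("wrist","w41");t=snap("top","t41");s=snap("scene","s41")
r=optics.cut_out("wrist","white_pot_center")
if r: print(r[0]["confidence"],r[0]["point"],fit([(w,r[0]["region"].astype(float))],lambda p:cylp(p[0],p[1],.031,.013,.047),[.422,-.166],[.01,.01]))
ims=t["color"][180:320,150:260,::-1].copy()
def ov(c,box,sc,items):
    im=cv2.resize(c["color"][box[1]:box[3],box[0]:box[2],::-1],None,fx=sc,fy=sc)
    for P in items:
        u=(proj(c,P)-[box[0],box[1]])*sc
        for i in range(8):
            for j in range(i):
                if bin(i^j).count("1")==1: cv2.line(im,tuple(int(a) for a in u[i]),tuple(int(a) for a in u[j]),(0,255,0),1)
    return im
for nm,x0 in (("orange_case_center",[.525,.285]),("blue_case_center",[.402,.35])):
    rr=optics.cut_out("top",nm)[0]; x,f=fit([(t,rr["region"].astype(float))],lambda p:boxp(p[0],p[1],p[2],.088,.04,.006,.166),x0+[1.19],[.01,.01,.05])
    d=x[:2]-[.467,.3235]; cy=1.187; print(nm,x,f,"carrier",d@[np.cos(cy),np.sin(cy)],d@[-np.sin(cy),np.cos(cy)])
    x0.extend([])
    if "or" in nm: xo=x
    else: xb=x
it=[boxp(*xo,.088,.04,.006,.166),boxp(*xb,.088,.04,.006,.166),boxp(.467,.3235,1.187,.128,.216,0,.065)]
A=ov(t,(160,190,260,320),4,it);B=ov(s,(180,180,290,335),3.5,it)
cv2.imwrite("pics/ovt.png",A);cv2.imwrite("pics/ovs.png",B)
```

```text
t 50.5 pos [ 0.3257 -0.1492  0.2969] yaw 1.186 opening 0.0532 F [-0.6  0.4 -0.5]
turn -0.001 then shift mm: x 314.2 y -154.6 z -3.1 tilt [-0.001  0.001 -1.   ]
0.92 [359.7, 155.4] (array([ 0.42216748, -0.16758184]), np.float64(0.0771232047357977))
orange_case_center [0.53273333 0.3049592  1.1556632 ] 0.08891011841557439 carrier 0.007421446996694292 -0.06789369544321541
blue_case_center [0.39731592 0.34869945 1.14708753] 0.07980676917450202 carrier -0.0027265545696923688 0.07405031272143155
```

View pics/w41.png

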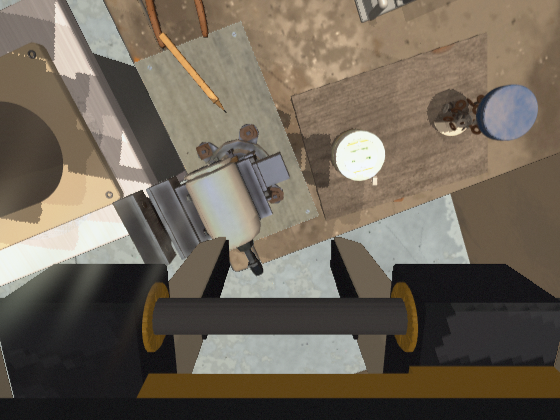

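View pics/ovt.png

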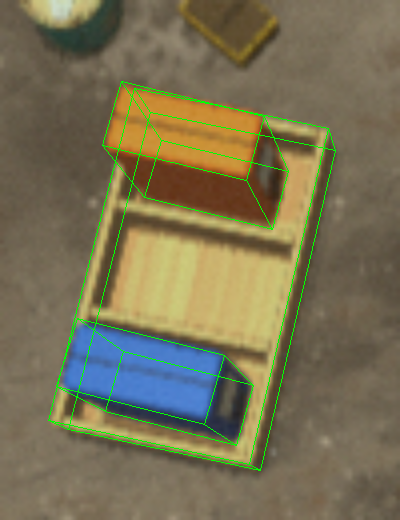

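View pics/ovs.png

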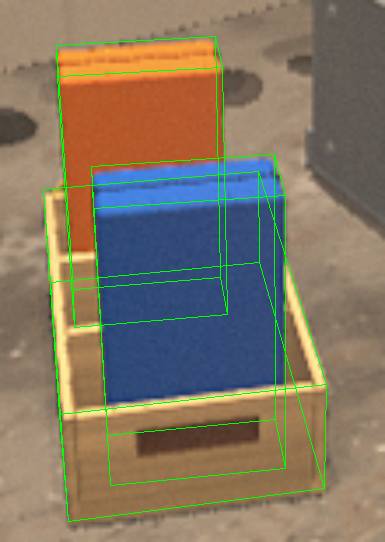

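Upright box models overlay both cases well in both views:

| Case | Carrier x (m) | Carrier y (m) |
|---|---|---|
| Orange | +0.007 | -0.068 |
| Blue | -0.003 | +0.074 |

The wrist picture shows the pot (360,155) wholly on the board and upright, with the jar at (490,115) on the board too. The arm is free of everything, so I hand in.

```bash
python3 -c "
from h import *
print(ticket.close_job())"
```

```text
the job is handed in; nothing more can be done
None
```

I put the jar and the pot on the dark board. The rack held two cases, orange and blue, with no green one. I tipped each onto the rest rail, gripped it, let it swing nearly upright in a loosened grip, and stood it in an outer compartment of the carrier. The job was handed in at about 51 s.

**Last checks:**
- **Cases:** upright models fit both in two views. In the carrier's frame, orange is at (+7, -68) mm and blue at (-3, +74) mm.
- **Jar:** upright on the board at about (0.557, -0.167) m, unmoved since I placed it. The last silhouette fit was poor because the glass is mostly invisible to it, so this rests on the pictures and the release point.
- **Pot:** something knocked it about 38 mm toward the robot during the run. It is still upright, with its centre about 58 mm inside the board's near edge, so I left it there.
- **Carton and tin:** neither moved by more than about 2 mm.
- **Arm:** touching nothing when I handed in. The highest force I read was about 23 N, at blue's floor contact.

**Disagreements:** the network kept reporting a green case with a confidence of up to 0.66. At the start this was the carrier, and the pictures show no green case. The scene-camera tilt fits while the cases were held were only rough.

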